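Feel for the clear well, then seat the vial

TASK

Two of the rack's three wells still hold an old spacer out of sight under the spring doors. Feel down through the doors with the rod until it has rested a moment on the bottom of the one empty well, stand the rod back in its stand, and push the tall vial upright and fully home to the bottom of that empty well. Press gently throughout, and leave the two shorter vials standing where they are.

Things in the scene. Friction and masses are not known exactly. Their poses are not given: they have to be found in the camera images.
- rack: Aluminium vial rack on a fixed base plate, 58 (its x) x 156 (its y) x 37 mm high; origin at the centre of its underside, 16 mm above the worktop, z up. On soft rubber feet: sinks 1 mm per 3 N, comes back up. Three wells in a row at y = -46, 0, +46 mm, x = 0: 31 mm deep (floor 6 mm above the origin), 27 mm wide along y with a 3 mm chamfer, 34 mm along x. More than 25 N on the rack is too much
- well1_mouth (a point): Centre of the mouth of the well at y = -46 mm, level with the rack's top, 31 mm above the well floor; axes as the rack's. In two of the wells, different ones each time, a loose leftover spacer 22 mm square and 12 mm thick lies on the floor: there the rod or vial stops 12 mm short. The third well is empty
- well2_mouth (a point): The same for the middle well, y = 0. Just under each mouth two dark polished spring half-doors, hinged at x = -15 and +15 mm, hide the well; they swing down, leave about 27 mm between them along x when open, and close by themselves. They resist the rod with up to about 4 N and the tall vial with about 5 to 8 N, much less once they hang open
- well3_mouth (a point): The same for the well at y = +46 mm
- feeler: Loose feeler rod, 90 g, 100 mm long, standing upright: steel shaft 20 mm in diameter, 65 mm long, below a black round handle 24 mm in diameter and 35 mm long (65 to 100 mm above its lower end). Origin at the centre of its flat lower end, z up along the rod
- feeler_tip (a point): Centre of the rod's lower end (same point as the rod's origin)
- rod_stand: Black stand block fixed to the worktop, 60 x 60 x 45 mm high, origin at the centre of its underside; one upright hole of 24 mm diameter in its middle, 40 mm deep (hole floor 5 mm above the worktop), mouth chamfered 3 mm. The rod starts in it and belongs there
- tall_vial: The vial to seat: clear vial with a white cap, the tallest and widest of three loose vials standing on the worktop, 24 mm in diameter, 56 mm high (cap the top 13 mm, 23 mm in diameter), 25 g. Origin at the centre of its underside, z up. Fully home in a well, it stands 25 mm out of the rack
- short_vial: Loose vial with a red cap, 22 mm in diameter, 46 mm high, origin at the centre of its underside; to be left alone
- small_vial: Loose vial with a black cap, 18 mm in diameter, 40 mm high, origin at the centre of its underside; to be left alone
There are look-alikes about, which are no part of the job. What is shaped like the tall_vial but green or orange is not meant.

How it is judged:
On the way, in this order (a step that is already met when the one before it is completed fails the run):
1. the rod has rested on the floor of the empty well (z of feeler_tip in the frame of rack below 0.01 m and x of feeler_tip in the frame of rack between -0.012 and 0.012 m and (y of feeler_tip in the frame of rack between -0.054 and -0.038 m or y of feeler_tip in the frame of rack between -0.008 and 0.008 m or y of feeler_tip in the frame of rack between 0.038 and 0.054 m)), for 0.2 s.
2. the tall vial is fully home in the empty well (z of tall_vial in the frame of rack below 0.0085 m and x of tall_vial in the frame of rack between -0.004 and 0.004 m and (y of tall_vial in the frame of rack between -0.05 and -0.042 m or y of tall_vial in the frame of rack between -0.004 and 0.004 m or y of tall_vial in the frame of rack between 0.042 and 0.05 m) and angle between tall_vial's own z axis and vertical below 0.1 rad), for 0.2 s.
At the end, for the whole second after the job is handed in: Tall vial in the empty well: tilt under 0.1 rad, underside within 2.5 mm of the floor, within 4 mm of the well axis in x and y, released, at rest. Rod in its stand: lower end within 8 mm of the stand axis and under 12 mm above the worktop, tilt under 0.2 rad, at rest (all of step 2 and horizontal distance between feeler_tip and rod_stand below 0.008 m and height (world z) of feeler_tip below 0.012 m and angle between feeler's own z axis and vertical below 0.2 rad and linear speed of tall_vial below 0.01 m/s and linear speed of feeler below 0.02 m/s); the robot touches nothing.
It fails at once if the rack is loaded with more than 25 N by whatever is pressed into or against it (through a spacer too) (contact force between rack and anything else above 25 N).
It fails at once if short vial is moved more than 3 cm or knocked over (distance of short_vial from where it was at the start of the episode above 0.03 m or angle between short_vial's own z axis and vertical above 0.5 rad).
It fails at once if small vial is moved more than 3 cm or knocked over (distance of small_vial from where it was at the start of the episode above 0.03 m or angle between small_vial's own z axis and vertical above 0.5 rad).
It also fails if it takes over 72 s, if anything falls off the work surface, if the arm or the gripper's body presses on something with over 40 N, if the wrist force passes 120 N, or if a joint passes its speed limit or range.

ROBOT

A 6-joint arm with a two-finger parallel gripper is mounted at the origin on a cart in front of the work surface, level with it; the furniture and walls round the work are solid. World frame = base frame: x ahead of the robot, y to its left, z up, the work surface at z = 0. Lengths are in m, angles in rad, forces in N, time in s.
With the tool pointing down it reaches from about 0.375 to 0.75 m from the base axis. Payload 9 kg.
Tool frame: the origin (TCP) lies on the centre line of the jaws, within the pads' length; the fingertips stand 8 mm ahead of it and the grasp point (between the pads) lies 11 mm behind it; z points along the fingers, x is the direction in which the jaws open and shut, and the axes are right-handed (so a half turn about z gives the same grasp; the last joint's range is limited). The gripper opens to 85 mm and grips with 20 to 120 N. Pads are 22 mm wide; open, the fingers measure 114 mm over their backs; the gripper's body (76 mm by 85 mm) begins 54 mm behind the grasp point. The pads swing forward as they close: fully open they stand 13 mm farther back than shut.
Start: joints at [-1.334, 0.104, 0.097, 1.564, 0, 1.353], TCP at [0.264, -0.539, 0.203] pointing down, gripper open.
Joint ranges: [-2.99, 2.99], [-0.84, 1.86], [-1.1, 1.16], [-1.84, 2.11], [-1.51, 1.56], [-3.14, 3.14]. Speed limits (rad/s): [2.22, 2.22, 2.57, 3.14, 3.14, 3.14].

INTERFACE

Orientations are given as a rotation vector (axis times angle).
In Python, from plant import sensors, vision, arm gives the robot as it stands. The module is installed in compiled form; this text tells all that it offers.
- The arm moves only by the tool servo_tool, never from a script. Its argument "steps" is one flat list of numbers, 7 for each row, row after row: the shift along the tool's x, y, z in cm, then the turn, a rotation vector about the tool's x, y, z in rad, then the closure, from 0 (fully open) to 1 (shut). A call has 1 to 8 rows; each row shifts and turns the commanded pose from where the row before left it, along the tool's axes as they then stand; what a row does not reach is not made up. A row lasts 1/8 s, in which the tool goes at most 62.5 mm and 10.7 degrees, less where a joint would pass 70% of its speed; a pose out of reach is approached as far as the arm can. A call is refused whole if a number of a shift passes 6.25 or a number of a turn 0.188, either way. A call with a gripper value outside its range is refused whole. The fingers move at their own pace and stop on an object; "newtons" is the grip in N (left out, the last holds). Time passes only in rows, so rows that do not move let the fingers close. It gives the time, the measured TCP pose, the force and the opening at its end, in the units of the state.
- sensors.sense(): the state, without advancing time (a new reading comes with each control period).
- vision.grab_frame(name): name is "scene" or "top" or "wrist"; returns a dict with "image" (400x640x3 uint8, red, green, blue), "camera_matrix" (3x3 intrinsics, pixels), "T" (4x4, takes a point from camera to world coordinates). Camera axes: x right, y down, z forward; pixel columns grow to the right and rows downward; lengths in m; the calibration is good to about 2 mm. A picture is of the moment at which its call begins. There is no depth.
- arm.sign_off(): hands the job in, once; it reports no verdict.
Trained networks look in a picture, given as the dict that the camera call returned (one of the last four; its "shot" number tells which), for a name from the list of things; names that differ only in an ending like _2 or _b are one class to them, and where a whole thing is asked for, a point or a joint stands for the part that bears it (a point fixed in the world has none). Each returns a list of dicts, best first, with "p" (0 to 1); they miss things now and then, are a little off and sometimes report something else, mostly with a low value. They report only what shows in the picture. A call takes as long as a camera call. They do not tell look-alikes from the thing itself.
- vision.search_frame(picture, target): "centre" ([x, y, z] in m, in the coordinates of the camera as it stood for that picture, good to about 4 mm: the middle of the surface that is visible of it).
- vision.masks_of(picture, target): "mask" (400x640 bool, what is visible of it).
The state is a dict: "time": time; "qpos": joint angles; "joint_vel": joint speeds; "tau": joint torques, N m; "tool_pos": TCP position; "tool_rot": TCP orientation; "wrist_force": force on the tool from outside, world axes, zero at the start; "moment": the same for the moment, N m; "finger_gap": opening from 0.0 (shut) to 1.0 (fully open).
Only numpy, scipy, OpenCV 4.12 (cv2) and the standard library are available. Lean on these libraries where they do the work, as an engineer would, in place of code of your own. Each camera call takes 0.05 s, during which the arm holds its last target.

## Working session

There is one attempt and no reset: what is moved stays moved. The work goes in short steps, Python scripts to look and compute and a tool call to move; the robot and the scene stay as the last step left them, time stands still between calls to the robot, and variables do not carry over. Pictures are saved under pics/ and viewed, and the job is handed in when it is done.

Besides the shell and the picture viewer there is one more tool, called after "Call:" by a JSON object that holds its "fn" and its "kwargs", one argument or row to a line. servo_tool: Moves the arm, as the interface text tells. Its arguments: {"type":"object","properties":{"steps":{"type":"array"},"newtons":{"type":"number"}},"required":["steps"]}

```bash
mkdir -p pics; cat > h.py <<'E'
import numpy as np, cv2
from plant import sensors, vision, arm
from scipy.spatial.transform import Rotation as R
def snap(cam,fn):
    p=vision.grab_frame(cam); cv2.imwrite('pics/'+fn,p['image'][:,:,::-1]); return p
def ray(p,u,v,z):
    K=p['camera_matrix'];T=p['T'];d=T[:3,:3]@np.linalg.solve(K,[u,v,1]);o=T[:3,3]
    return o+d*(z-o[2])/d[2]
def proj(p,X):
    T=p['T'];c=T[:3,:3].T@(np.array(X)-T[:3,3]);q=p['camera_matrix']@c;return q[:2]/q[2]
def wc(p,c): return p['T'][:3,:3]@np.array(c)+p['T'][:3,3]
E
python3 - <<'E'
from h import *
print(sensors.sense())
for cam in ('scene','top'):
    p=snap(cam,cam+'1.png'); print(cam,p['T'].round(3).tolist(),p['camera_matrix'].round(1).tolist())
    for n in ('rack','feeler','rod_stand','tall_vial','short_vial','small_vial'):
        for d in vision.search_frame(p,n)[:3]:
            w=wc(p,d['centre']); print(n,round(d['p'],2),w.round(3),proj(p,w).round())
E
```

```text
{'time': 0.0, 'qpos': array([-1.33370660e+00,  1.04697492e-01,  9.64341394e-02,  1.56389248e+00,
        1.48416559e-05,  1.35307614e+00]), 'joint_vel': array([ 0.00015023, -0.00139081,  0.00149666, -0.00082137,  0.00050999,
       -0.00058616]), 'tau': array([-5.98230563e-04, -5.56930661e+01,  5.03652585e+01,  1.67678803e-02,
       -5.03490774e-04,  1.72342533e-05]), 'tool_pos': array([ 0.26348587, -0.53862793,  0.20230408]), 'tool_rot': array([-2.66425708e+00,  1.66291592e+00,  1.50779303e-03]), 'wrist_force': array([ 0.4390692 ,  0.69332757, -0.87299586]), 'moment': array([ 0.06150476, -0.05310083,  0.07753911]), 'finger_gap': 1.001276306937488}
scene [[0.896, -0.197, 0.399, 0.162], [-0.444, -0.354, 0.823, -0.871], [-0.021, -0.914, -0.404, 0.473], [0.0, 0.0, 0.0, 1.0]] [[426.0, 0.0, 314.6], [0.0, 426.0, 195.9], [0.0, 0.0, 1.0]]
tall_vial 0.86 [ 0.623 -0.266  0.034] [390. 244.]
tall_vial 0.69 [ 0.538 -0.249  0.043] [350. 247.]
tall_vial 0.57 [ 0.512 -0.312  0.035] [356. 269.]
small_vial 0.71 [ 0.451 -0.317  0.026] [327. 284.]
top [[0.011, -0.985, 0.17, 0.364], [-1.0, -0.014, -0.013, -0.067], [0.016, -0.17, -0.985, 1.099], [0.0, 0.0, 0.0, 1.0]] [[514.0, 0.0, 320.5], [0.0, 514.0, 198.9], [0.0, 0.0, 1.0]]
rack 0.9 [0.543 0.035 0.054] [264. 198.]
feeler 0.35 [0.543 0.035 0.051] [264. 199.]
rod_stand 0.72 [0.492 0.166 0.044] [200. 223.]
tall_vial 0.72 [ 0.623 -0.259  0.056] [406. 162.]
tall_vial 0.64 [ 0.543 -0.239  0.055] [397. 200.]
tall_vial 0.43 [ 0.516 -0.292  0.055] [423. 213.]
short_vial 0.41 [ 0.462 -0.185  0.042] [370. 240.]
```

View pics/scene1.png

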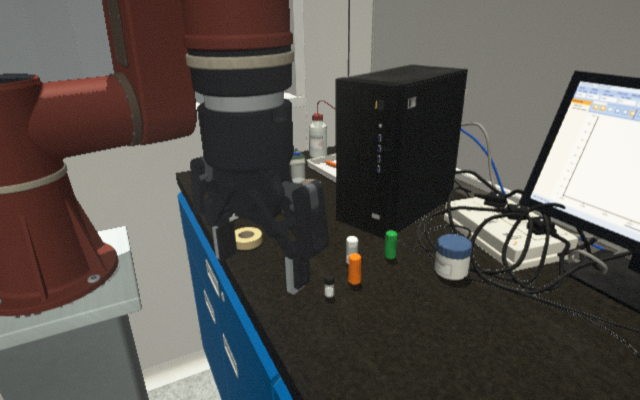

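View pics/top1.png

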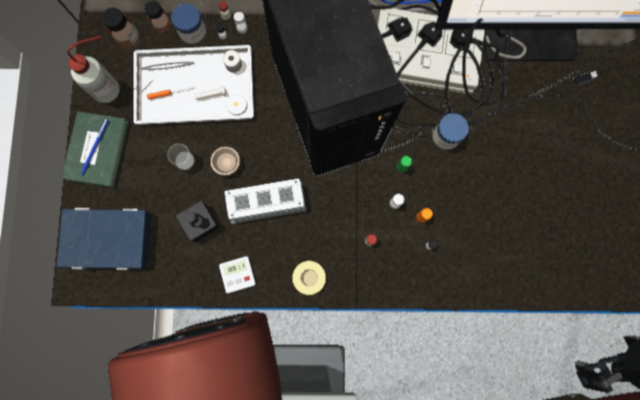

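```bash
python3 - <<'E'
from h import *
a=cv2.imread('pics/top1.png'); cv2.imwrite('pics/top1c.png',cv2.resize(a[130:290,160:300],None,fx=3.7,fy=3.7,interpolation=cv2.INTER_CUBIC))
cv2.imwrite('pics/top1d.png',cv2.resize(a[130:290,350:450],None,fx=3.7,fy=3.7,interpolation=cv2.INTER_CUBIC))
b=cv2.imread('pics/scene1.png'); cv2.imwrite('pics/scene1c.png',cv2.resize(b[140:320,210:420],None,fx=3.3,fy=3.3,interpolation=cv2.INTER_CUBIC))
E
```

```text
(no output)
```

View crops.

In the top view there are three tall vial shapes: white cap (397,201), green (405,163) and orange (426,214). The short red vial is at (371,240) and the small black one at (431,245). The rack is at (264,200) and the stand with the rod at (198,219). I choose the white one and check it in a crop.

View pics/top1c.png

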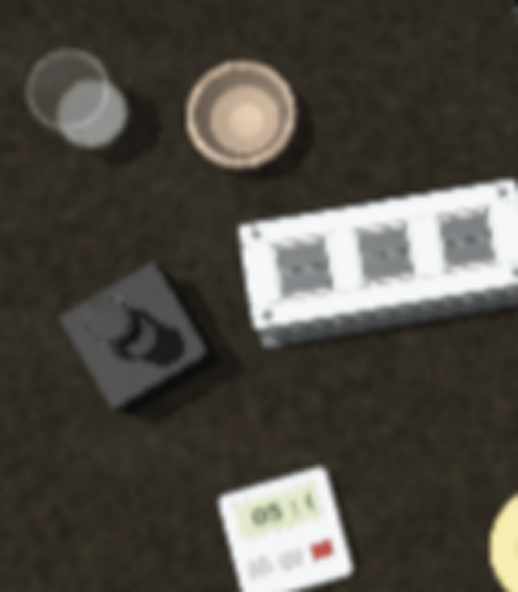

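View pics/top1d.png

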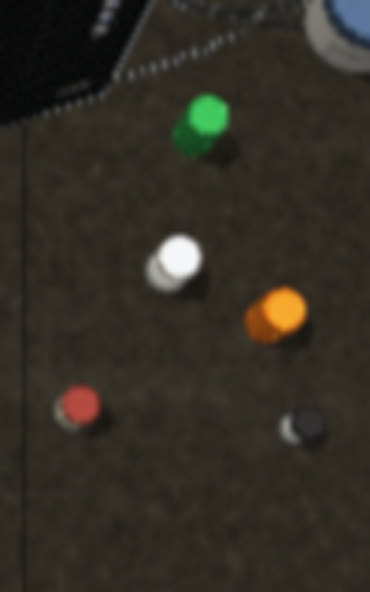

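View pics/scene1c.png

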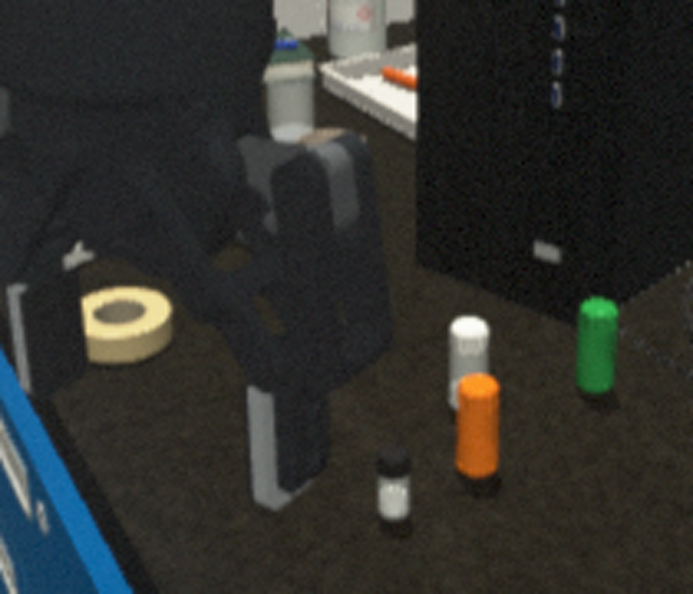

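```bash
python3 - <<'E'
from h import *
p=vision.grab_frame('top'); im=p['image'].astype(int)
hs=cv2.cvtColor(p['image'],cv2.COLOR_RGB2HSV)
m=((hs[...,2]>150)&(hs[...,1]<50)).astype(np.uint8); m[:175]=0;m[225:]=0;m[:,:215]=0;m[:,310:]=0
m=cv2.morphologyEx(m,cv2.MORPH_CLOSE,np.ones((15,15)))
n,l,s,c=cv2.connectedComponentsWithStats(m); k=1+s[1:,4].argmax()
cs,_=cv2.findContours((l==k).astype(np.uint8),cv2.RETR_EXTERNAL,cv2.CHAIN_APPROX_NONE)
w=np.array([ray(p,u,v,0.053)[:2] for u,v in cs[0][:,0]],np.float32)
r=cv2.minAreaRect(w); print('rack',r, cv2.boxPoints(r).round(4).tolist())
# wells: dark in rack top
d=((im.max(2)<150)&(l==k)).astype(np.uint8); n,l2,s,c=cv2.connectedComponentsWithStats(d)
for i in range(1,n):
    if s[i,4]>40: print('well',s[i],c[i].round(1),ray(p,*c[i],0.051).round(4))
def o(x,y,s=3.7,x0=160,y0=130): return (x+.5)/s-.5+x0,(y+.5)/s-.5+y0
st=[ray(p,*o(x,y),0.045)[:2] for x,y in [(60,320),(153,264),(210,350),(118,408)]]
print('stand',np.round(st,4).tolist(),np.mean(st,0), [np.linalg.norm(st[i]-st[i-1]).round(4) for i in range(4)])
print('handle top',ray(p,*o(110,318),0.105))
print('tower corner',ray(p,315,173,0),ray(p,382,153,0))
for n,lo,hi,z,win in (('white',0,0,.056,(190,212,385,408)),('green',0,0,.056,(150,176,395,415)),('orange',0,0,.056,(205,225,415,437)),('red',0,0,.046,(230,250,362,382))):
    a,b,e,f=win; sub=hs[a:b,e:f].astype(int)
    q=(sub[...,2]>190) if n!='red' else ((sub[...,1]>110)&(sub[...,2]>110))
    if n=='green': q=(sub[...,1]>100)&(sub[...,2]>140)
    ys,xs=np.nonzero(q); print(n,q.sum(),ray(p,xs.mean()+e,ys.mean()+a,z).round(4), 'eqdia mm', 2*np.sqrt(q.sum()/np.pi)/514*1.06*1000)
print('small',ray(p,*o(304,426,x0=350),0.04))
E
```

```text
rack ((0.5435338020324707, 0.03513667732477188), (0.059437111020088196, 0.157756507396698), 10.646544456481934) [[0.4997999966144562, 0.10719999670982361], [0.5289000272750854, -0.0478999987244606], [0.5873000025749207, -0.03689999878406525], [0.5582000017166138, 0.11810000240802765]]
well [280 188  13  13 136] [285.7 194.2] [ 0.5528 -0.0094  0.051 ]
well [258 192  13  13 130] [263.8 198. ] [0.5442 0.0356 0.051 ]
well [235 196  14  13 124] [241.8 202. ] [0.5353 0.0807 0.051 ]
stand [[0.5049, 0.2159], [0.5372, 0.1659], [0.4892, 0.1319], [0.4563, 0.1811]] [0.49691039 0.17369627] [np.float64(0.0598), np.float64(0.0595), np.float64(0.0588), np.float64(0.0592)]
handle top [0.49827248 0.17367301 0.105     ]
tower corner [ 0.6101265  -0.06948618  0.        ] [ 0.65749922 -0.21673788  0.        ]
white 89 [ 0.5452 -0.2413  0.056 ] eqdia mm 21.952945989330544
green 78 [ 0.6267 -0.2588  0.056 ] eqdia mm 20.55157484154433
orange 86 [ 0.5165 -0.2992  0.056 ] eqdia mm 21.579780911952376
red 78 [ 0.4631 -0.187   0.046 ] eqdia mm 20.55157484154433
small [ 0.45303177 -0.31260073  0.04      ]
```

```bash
cat >> h.py <<'E'
def plan(target,yawdeg,n,g,zdown=True):
    """equal rows from the measured pose; prints rows in tool axes"""
    s=sensors.sense(); p=np.array(s['tool_pos']); Rm=R.from_rotvec(s['tool_rot'])
    y=np.radians(yawdeg); c,sn=np.cos(y),np.sin(y)
    Rt=R.from_matrix(np.array([[c,sn,0],[sn,-c,0],[0,0,-1]]))
    rv=(Rm.inv()*Rt).as_rotvec(); st=(np.array(target)-p)/n; out=[]
    print('pos',p.round(4),'rotvec left',rv.round(3),'F',np.round(s['wrist_force'],1),'t',round(s['time'],2),'gap',round(s['finger_gap'],3))
    for i in range(n):
        Rc=Rm*R.from_rotvec(rv*i/n)
        out.append(np.r_[(Rc.inv().apply(st)*100).round(2),(rv/n).round(3),g])
    print('[',', '.join(', '.join(f'{v:g}' for v in o) for o in out),']')
E
python3 - <<'E'
from h import *
plan([.497,.174,.203],100.8,16,0)
E
```

```text
pos [ 0.2636 -0.539   0.2031] rotvec left [ 0.    -0.    -2.875] F [0.3 0.3 0.3] t 0.75 gap 0.999
[ -3.36, -3.27, 0, 0, -0, -0.18, 0, -2.72, -3.82, 0, 0, -0, -0.18, 0, -2, -4.24, 0, 0, -0, -0.18, 0, -1.21, -4.53, 0, 0, -0, -0.18, 0, -0.38, -4.67, 0, 0, -0, -0.18, 0, 0.46, -4.67, 0, 0, -0, -0.18, 0, 1.29, -4.51, 0, 0, -0, -0.18, 0, 2.07, -4.21, 0, 0, -0, -0.18, 0, 2.79, -3.77, 0, 0, -0, -0.18, 0, 3.42, -3.21, 0, 0, -0, -0.18, 0, 3.94, -2.54, 0, 0, -0, -0.18, 0, 4.33, -1.8, 0, 0, -0, -0.18, 0, 4.58, -1, 0, 0, -0, -0.18, 0, 4.69, -0.16, 0, 0, -0, -0.18, 0, 4.64, 0.68, 0, 0, -0, -0.18, 0, 4.44, 1.5, 0, 0, -0, -0.18, 0 ]
```

Call:
{"fn": "servo_tool", "kwargs": {
  "steps": [-3.36, -3.27, 0, 0, 0, -0.18, 0, -2.72, -3.82, 0, 0, 0, -0.18, 0, -2, -4.24, 0, 0, 0, -0.18, 0, -1.2, -4.53, 0, 0, 0, -0.18, 0, -0.4, -4.67, 0, 0, 0, -0.18, 0, 0.46, -4.67, 0, 0, 0, -0.18, 0, 1.29, -4.5, 0, 0, 0, -0.18, 0, 2.07, -4.2, 0, 0, 0, -0.18, 0]
}}

```text
time: 1.75
tool_pos: [0.3801, -0.1812, 0.2033]
tool_rot: [3.098, 0.515, 0.001]
wrist_force: [0.5, -0.3, -0.9]
finger_gap: 0.997
```

Call:
{"fn": "servo_tool", "kwargs": {
  "steps": [2.79, -3.77, 0, 0, 0, -0.18, 0, 3.42, -3.21, 0, 0, 0, -0.18, 0, 3.94, -2.54, 0, 0, 0, -0.18, 0, 4.33, -1.8, 0, 0, 0, -0.18, 0, 4.58, -1, 0, 0, 0, -0.18, 0, 4.69, -0.16, 0, 0, 0, -0.18, 0, 4.64, 0.68, 0, 0, 0, -0.18, 0, 4.44, 1.5, 0, 0, 0, -0.18, 0]
}}

```text
time: 2.75
tool_pos: [0.4956, 0.1761, 0.2032]
tool_rot: [1.989, 2.431, 0.0]
wrist_force: [0.7, -0.6, 0.4]
finger_gap: 0.997
```

```bash
python3 - <<'E'
from h import *
plan([.497,.174,.203],100.8,2,0)
p=snap('wrist','w1.png')
print(p['T'].round(3).tolist(),p['camera_matrix'].round(1).tolist())
for X in ([.497,.174,.105],[.497,.174,.045],[.5435,.0355,.053]): print(proj(p,X).round(1))
for n in ('rod_stand','feeler','rack'):
  for d in vision.search_frame(p,n)[:2]: print(n,round(d['p'],2),wc(p,d['centre']).round(4))
E
```

```text
pos [0.4956 0.1761 0.2032] rotvec left [0.001 0.    0.011] F [ 0.7 -0.6  0.4] t 2.75 gap 0.997
[ -0.12, 0.05, 0.01, 0, 0, 0.005, 0, -0.11, 0.05, 0.01, 0, 0, 0.005, 0 ]
[[-0.198, 0.926, 0.321, 0.413], [0.98, 0.187, 0.066, 0.16], [0.001, 0.328, -0.945, 0.374], [0.0, 0.0, 0.0, 1.0]] [[296.0, 0.0, 316.7], [0.0, 296.0, 202.0], [0.0, 0.0, 1.0]]
[313.9 193.7]
[314.3 177.9]
[186.9 195.2]
rod_stand 0.94 [0.4911 0.1688 0.0458]
feeler 0.93 [0.5009 0.1732 0.1051]
rack 0.62 [0.5419 0.0367 0.0548]
```

View pics/w1.png

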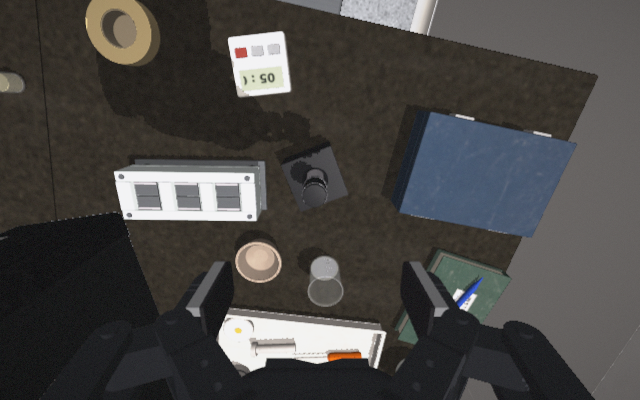

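The rod handle sits at (314,192) in the wrist view, close to the predicted (313.9,193.7). The rack is at (188,195), with its wells at (148,196), (187,197) and (228,197). I'll crop for exact centres.

```bash
python3 - <<'E'
from h import *
p=vision.grab_frame('wrist'); im=p['image']
c=im[135:225,100:360][:,:,::-1].copy(); c=cv2.resize(c,None,fx=3,fy=3,interpolation=cv2.INTER_CUBIC); c=cv2.convertScaleAbs(c,alpha=1.7,beta=20)
cv2.imwrite('pics/w1c.png',c)
e=im[160:215,285:345][:,:,::-1]; e=cv2.convertScaleAbs(cv2.resize(e,None,fx=9,fy=9,interpolation=cv2.INTER_CUBIC),alpha=2.5,beta=20); cv2.imwrite('pics/w1e.png',e)
hs=cv2.cvtColor(im,cv2.COLOR_RGB2HSV); m=((hs[...,2]>160)&(hs[...,1]<50)).astype(np.uint8); m[:150]=0;m[230:]=0;m[:,:110]=0;m[:,272:]=0
m=cv2.morphologyEx(m,cv2.MORPH_OPEN,np.ones((2,2)));m=cv2.morphologyEx(m,cv2.MORPH_CLOSE,np.ones((25,25)))
n,l,s,cc=cv2.connectedComponentsWithStats(m);k=1+s[1:,4].argmax()
cs,_=cv2.findContours((l==k).astype(np.uint8),cv2.RETR_EXTERNAL,cv2.CHAIN_APPROX_NONE)
w=np.array([ray(p,u,v,.053)[:2] for u,v in cs[0][:,0]],np.float32); print(cv2.minAreaRect(w))
d=((im.max(2)<150)&(l==k)).astype(np.uint8); n,l2,s,c2=cv2.connectedComponentsWithStats(d)
for i in range(1,n):
    if s[i,4]>60: print(s[i],ray(p,*c2[i],.051).round(4))
E
```

```text
((0.5454966425895691, 0.03651980683207512), (0.05767454206943512, 0.1567516326904297), 11.0812349319458)
[136 184  27  28 511] [ 0.5535 -0.0089  0.051 ]
[176 185  27  27 502] [0.5449 0.0359 0.051 ]
[217 185  25  27 502] [0.5363 0.081  0.051 ]
[141 222  97   1  97] [0.5755 0.0375 0.051 ]
```

View pics/w1c.png

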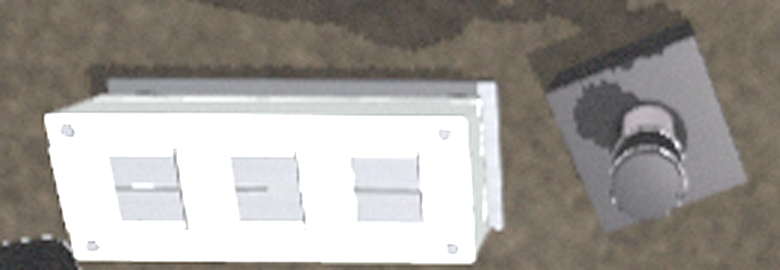

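View pics/w1e.png

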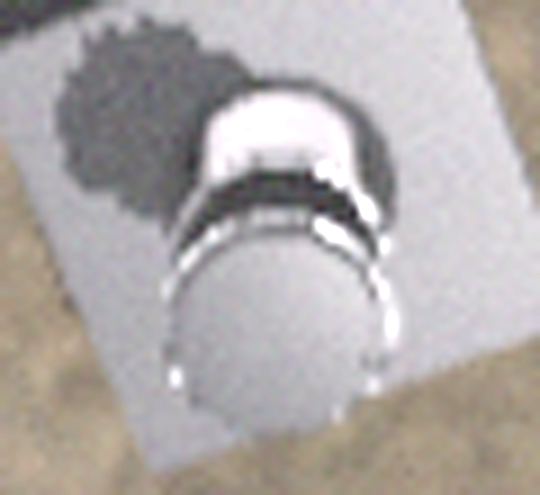

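Call:
{"fn": "servo_tool", "kwargs": {
  "steps": [-0.22, 0.28, 2.8, 0, 0, 0.011, 0, 0, 0, 4, 0, 0, 0, 0, 0, 0, 3, 0, 0, 0, 0, 0, 0, 2, 0, 0, 0, 0, 0, 0, 0, 0, 0, 0, 0],
  "newtons": 40
}}

```text
time: 3.62
tool_pos: [0.4975, 0.172, 0.0841]
tool_rot: [-2.011, -2.412, 0.002]
wrist_force: [0.2, 0.8, 0.2]
finger_gap: 1.002
```

Call:
{"fn": "servo_tool", "kwargs": {
  "steps": [0, 0, 0, 0, 0, 0, 1, 0, 0, 0, 0, 0, 0, 1, 0, 0, 0, 0, 0, 0, 1, 0, 0, 0, 0, 0, 0, 1, 0, 0, 0, 0, 0, 0, 1, 0, 0, 0, 0, 0, 0, 1],
  "newtons": 40
}}

```text
time: 4.38
tool_pos: [0.4984, 0.1728, 0.0851]
tool_rot: [2.01, 2.414, -0.0]
wrist_force: [0.2, -0.6, -0.7]
finger_gap: -0.001
```

```bash
python3 - <<'E'
from h import *
plan([.4988,.1745,.185],100.8,2,1)
snap('wrist','w2.png')
E
```

```text
pos [0.4984 0.1728 0.0851] rotvec left [-0.     0.    -0.006] F [ 0.2 -0.6 -0.7] t 4.38 gap -0.001
[ 0.08, 0.04, -5, -0, 0, -0.003, 1, 0.08, 0.04, -5, -0, 0, -0.003, 1 ]
```

View pics/w2.png

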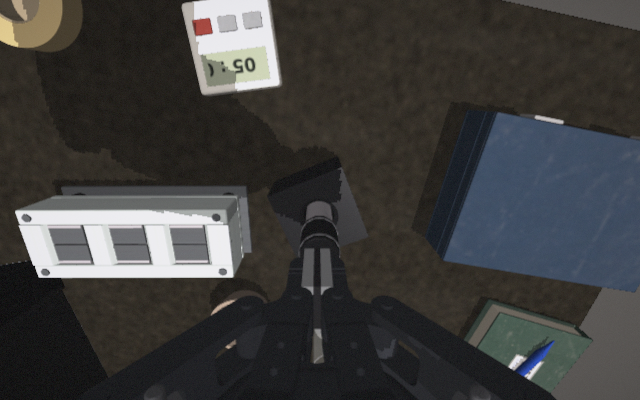

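```bash
python3 - <<'E'
from h import *
p=vision.grab_frame('wrist')
print(p['T'].round(3).tolist())
for X in ([.4984,.1728,.085],[.4984,.1728,.077],[.497,.174,.105],[.497,.174,.07],[.497,.174,.045]): print(X,proj(p,X).round(1))
for n in ('rod_stand','feeler'):
  for d in vision.search_frame(p,n)[:2]: print(n,round(d['p'],2),wc(p,d['centre']).round(4))
e=p['image'][150:320,250:400][:,:,::-1]; cv2.imwrite('pics/w2c.png',cv2.convertScaleAbs(cv2.resize(e,None,fx=3.5,fy=3.5,interpolation=cv2.INTER_CUBIC),alpha=2.,beta=20))
snap('top','t2.png')
E
```

```text
[[-0.181, 0.929, 0.322, 0.416], [0.983, 0.171, 0.06, 0.158], [0.001, 0.327, -0.945, 0.256], [0.0, 0.0, 0.0, 1.0]]
[0.4984, 0.1728, 0.085] [316.2 238.7]
[0.4984, 0.1728, 0.077] [316.2 233.4]
[0.497, 0.174, 0.105] [318.7 252.4]
[0.497, 0.174, 0.07] [318.3 227.5]
[0.497, 0.174, 0.045] [318.1 214.1]
rod_stand 0.71 [0.4901 0.1665 0.0471]
feeler 0.76 [0.4941 0.1731 0.0947]
```

View pics/w2c.png

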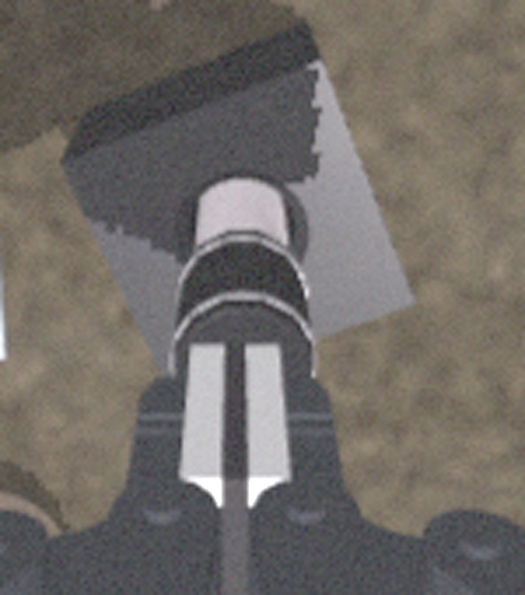

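View pics/t2.png

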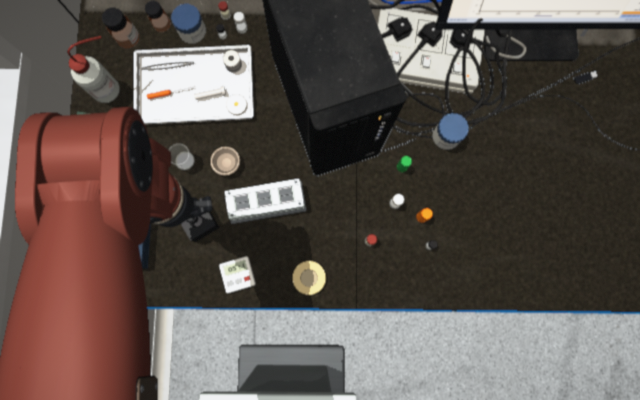

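```bash
python3 - <<'E'
from h import *
p=vision.grab_frame('wrist')
for x in (.475,.485,.4875,.4984,.51,.53,.55):
  print(x,[ (z,proj(p,[x,.1735,z]).round(0).tolist()) for z in (.07,.077,.085,.105,.12)])
s=snap('scene','s2.png')
print([proj(s,X).round() for X in ([.4984,.1728,.085],[.497,.174,.105],[.497,.174,.045])])
e=s['image'][60:260,180:340][:,:,::-1]; cv2.imwrite('pics/s2c.png',cv2.convertScaleAbs(cv2.resize(e,None,fx=3,fy=3,interpolation=cv2.INTER_CUBIC),alpha=1.8,beta=20))
E
```

```text
0.475 [(0.07, [324.0, 197.0]), (0.077, [324.0, 201.0]), (0.085, [324.0, 205.0]), (0.105, [325.0, 217.0]), (0.12, [326.0, 228.0])]
0.485 [(0.07, [321.0, 211.0]), (0.077, [321.0, 215.0]), (0.085, [321.0, 220.0]), (0.105, [322.0, 234.0]), (0.12, [322.0, 246.0])]
0.4875 [(0.07, [320.0, 215.0]), (0.077, [320.0, 219.0]), (0.085, [320.0, 223.0]), (0.105, [321.0, 237.0]), (0.12, [321.0, 250.0])]
0.4984 [(0.07, [317.0, 229.0]), (0.077, [317.0, 234.0]), (0.085, [317.0, 239.0]), (0.105, [317.0, 254.0]), (0.12, [318.0, 268.0])]
0.51 [(0.07, [314.0, 244.0]), (0.077, [314.0, 249.0]), (0.085, [314.0, 255.0]), (0.105, [314.0, 272.0]), (0.12, [314.0, 287.0])]
0.53 [(0.07, [309.0, 269.0]), (0.077, [309.0, 274.0]), (0.085, [309.0, 281.0]), (0.105, [308.0, 300.0]), (0.12, [307.0, 317.0])]
0.55 [(0.07, [305.0, 292.0]), (0.077, [304.0, 298.0]), (0.085, [304.0, 305.0]), (0.105, [303.0, 326.0]), (0.12, [301.0, 344.0])]
[array([257., 166.]), array([256., 159.]), array([258., 180.])]
```

View pics/s2c.png

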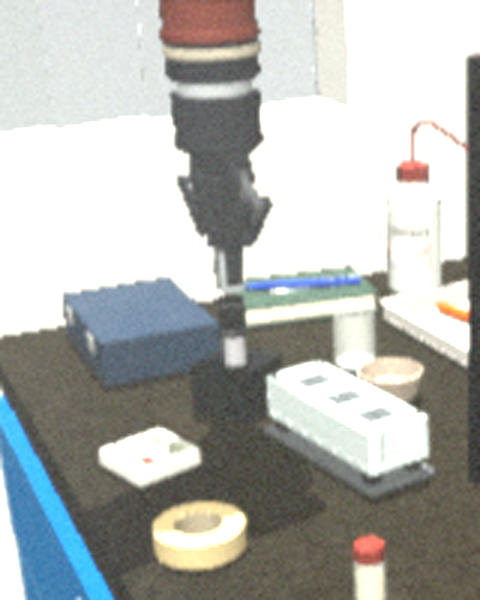

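```bash
python3 - <<'E'
from h import *
p=vision.grab_frame('wrist')
T=p['T'];s=sensors.sense()
tp=s['tool_pos'];Rm=R.from_rotvec(s['tool_rot']).as_matrix()
for x,y,z in [(0,0,0),(0,-.011,.008),(0,.011,.008),(0,-.011,-.0),(.0425,-.011,-.005),(-.0425,-.011,-.005),(.0425,.011,-.005),(0,-.011,-.025)]:
    print((x,y,z),proj(p,tp+Rm@[x,y,z]).round(1))
print(s['qpos'],s['tau'].round(1))
E
```

```text
(0, 0, 0) [316.2 238.7]
(0, -0.011, 0.008) [316.2 218. ]
(0, 0.011, 0.008) [316.2 248.2]
(0, -0.011, -0.0) [316.2 222.8]
(0.0425, -0.011, -0.005) [385.9 226. ]
(-0.0425, -0.011, -0.005) [246.4 226.1]
(0.0425, 0.011, -0.005) [383.2 257.9]
(0, -0.011, -0.025) [316.2 240.8]
[ 8.54918142e-02 -1.06238968e-01 -3.27165062e-01  1.34986481e+00
 -8.77099256e-05 -9.66814174e-02] [  0.  -44.6  50.    0.   -0.    0. ]
```

```bash
python3 - <<'E'
import cv2
a=cv2.imread('pics/w1.png')[240:400,140:500]; cv2.imwrite('pics/w1f.png',cv2.convertScaleAbs(cv2.resize(a,None,fx=2.2,fy=2.2,interpolation=cv2.INTER_CUBIC),alpha=2,beta=20))
E
```

```text
(no output)
```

View pics/w1f.png

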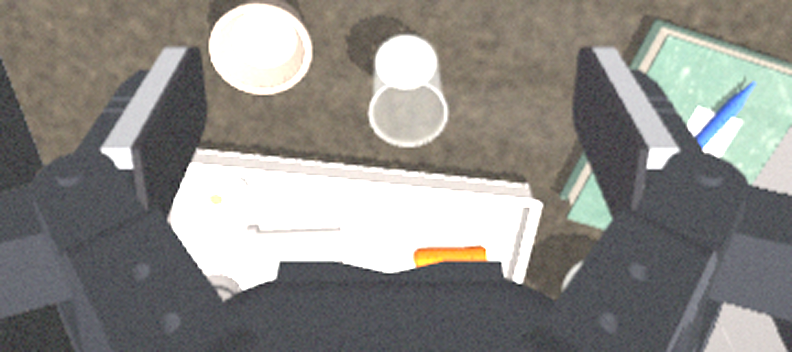

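```bash
python3 - <<'E'
from h import *
s=vision.grab_frame('scene')
tp=np.array([.2636,-.539,.2031]);Rm=R.from_rotvec([-2.66425708e+00,  1.66291592e+00,  1.5e-3]).as_matrix()
for dz in (-.005,-.039):
  for sx in (-1,1):
    print(dz,sx,[proj(s,tp+Rm@[sx*a,b,dz]).round(0).tolist() for a in (.0425,.057) for b in (-.011,.011)])
E
```

```text
-0.005 -1 [[241.0, 282.0], [226.0, 292.0], [232.0, 277.0], [216.0, 287.0]]
-0.005 1 [[303.0, 313.0], [288.0, 326.0], [315.0, 319.0], [301.0, 332.0]]
-0.039 -1 [[238.0, 255.0], [222.0, 264.0], [229.0, 250.0], [212.0, 259.0]]
-0.039 1 [[302.0, 283.0], [287.0, 295.0], [315.0, 289.0], [299.0, 301.0]]
```

The fingers closed fully just above the rod. Both the wrist and scene views put the fingertips about 34 mm higher than the reported TCP implies, so I'll correct heights by that offset. I reopen and go lower.

Call:
{"fn": "servo_tool", "kwargs": {
  "steps": [0.1, 0.05, 0, 0, 0, 0, 0, 0, 0, 0, 0, 0, 0, 0, 0, 0, 0, 0, 0, 0, 0, 0, 0, 0, 0, 0, 0, 0]
}}

```text
time: 5.32
tool_pos: [0.4987, 0.1738, 0.0851]
tool_rot: [2.01, 2.414, -0.0]
wrist_force: [0.3, 0.4, 0.1]
finger_gap: 0.842
```

Call:
{"fn": "servo_tool", "kwargs": {
  "steps": [0, 0, 1, 0, 0, 0, 0, 0, 0, 1, 0, 0, 0, 0, 0, 0, 1, 0, 0, 0, 0, 0, 0, 0.5, 0, 0, 0, 0, 0, 0, 0, 0, 0, 0, 0]
}}

```text
time: 5.95
tool_pos: [0.4983, 0.1738, 0.0495]
tool_rot: [-2.01, -2.414, 0.001]
wrist_force: [-0.5, -0.2, 0.5]
finger_gap: 1.002
```

```bash
python3 - <<'E'
from h import *
plan([.4988,.1745,.185],100.8,1,1)
snap('wrist','w3.png');snap('scene','s3.png')
e=cv2.imread('pics/s3.png')[60:260,180:340]; cv2.imwrite('pics/s3c.png',cv2.convertScaleAbs(cv2.resize(e,None,fx=3,fy=3,interpolation=cv2.INTER_CUBIC),alpha=1.8,beta=20))
E
```

```text
pos [0.4983 0.1738 0.0495] rotvec left [-0.001  0.    -0.006] F [-0.5 -0.2  0.5] t 5.95 gap 1.002
[ 0.06, 0.05, -13.55, -0.001, 0, -0.006, 1 ]
```

View pics/w3.png

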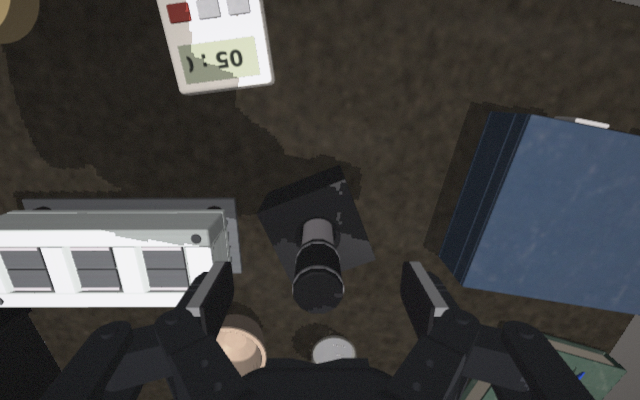

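View pics/s3c.png

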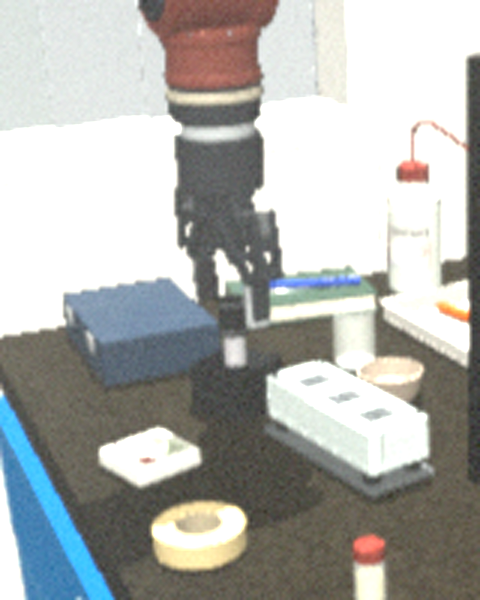

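The rod handle (318,285) now stands centred between the open pads. Closing.

Call:
{"fn": "servo_tool", "kwargs": {
  "steps": [0, 0, 0, 0, 0, 0, 1, 0, 0, 0, 0, 0, 0, 1, 0, 0, 0, 0, 0, 0, 1, 0, 0, 0, 0, 0, 0, 1, 0, 0, 0, 0, 0, 0, 1, 0, 0, 0, 0, 0, 0, 1],
  "newtons": 50
}}

```text
time: 6.8
tool_pos: [0.499, 0.1739, 0.0504]
tool_rot: [2.01, 2.414, 0.001]
wrist_force: [-0.5, 1.0, 4.1]
finger_gap: 0.263
```

```bash
python3 - <<'E'
from h import *
plan([.4988,.1745,.155],100.8,4,1)
E
```

```text
pos [0.499  0.1739 0.0504] rotvec left [ 0.001  0.    -0.006] F [-0.5  1.   4.1] t 6.8 gap 0.263
[ 0.02, 0, -2.62, 0, 0, -0.002, 1, 0.02, 0, -2.62, 0, 0, -0.002, 1, 0.02, -0, -2.62, 0, 0, -0.002, 1, 0.02, -0, -2.62, 0, 0, -0.002, 1 ]
```

Call:
{"fn": "servo_tool", "kwargs": {
  "steps": [0, 0, -1, 0, 0, 0, 1, 0, 0, -3, 0, 0, 0, 1, 0, 0, -3, 0, 0, 0, 1, 0, 0, -1, 0, 0, 0, 1, -3, 0.6, 0, 0, 0, 0, 1, -3, 0.6, 0, 0, 0, 0, 1, -2.8, 0.5, 0, 0, 0, 0, 1, -1, 0.2, 0, 0, 0, 0, 1]
}}

```text
time: 7.8
tool_pos: [0.5351, 0.0797, 0.1292]
tool_rot: [-2.011, -2.412, 0.001]
wrist_force: [-0.5, 0.4, -0.4]
finger_gap: 0.262
```

Call:
{"fn": "servo_tool", "kwargs": {
  "steps": [0, 0, 0, 0, 0, 0, 1, 0, 0, 0, 0, 0, 0, 1]
}}

```text
time: 8.05
tool_pos: [0.5347, 0.0817, 0.1298]
tool_rot: [-2.009, -2.415, 0.0]
wrist_force: [0.2, -0.3, -0.8]
finger_gap: 0.263
```

```bash
python3 - <<'E'
from h import *
plan([.5358,.0809,.110],100.8,2,1)
p=snap('wrist','w4.png');s=snap('scene','s4.png')
tp=sensors.sense()['tool_pos']; tip=tp-[0,0,.0454]
print(tip, proj(p,tip).round(1), proj(s,tip).round(1), 'wellC',proj(p,[.5358,.0809,.053]).round(1))
e=cv2.imread('pics/s4.png')[60:260,200:360]; cv2.imwrite('pics/s4c.png',cv2.convertScaleAbs(cv2.resize(e,None,fx=3,fy=3,interpolation=cv2.INTER_CUBIC),alpha=1.5,beta=10))
E
```

```text
pos [0.5347 0.0817 0.1298] rotvec left [-0.    -0.    -0.006] F [ 0.2 -0.3 -0.8] t 8.05 gap 0.263
[ -0.05, 0.05, 0.99, -0, -0, -0.003, 1, -0.05, 0.05, 0.99, -0, -0, -0.003, 1 ]
[0.53482199 0.08173309 0.08461109] [316.2 213.2] [282.9 174.4] wellC [315.1 201.1]
```

View pics/w4.png

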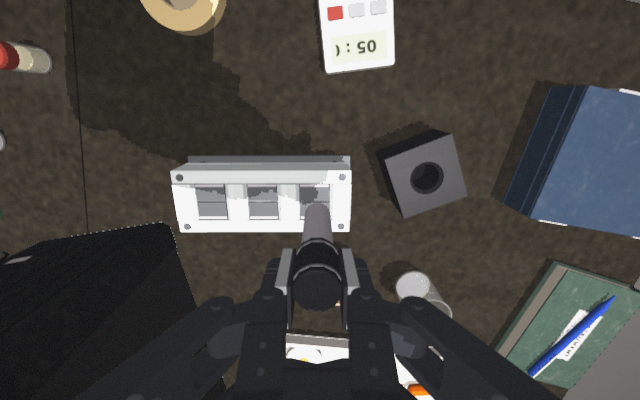

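View pics/s4c.png

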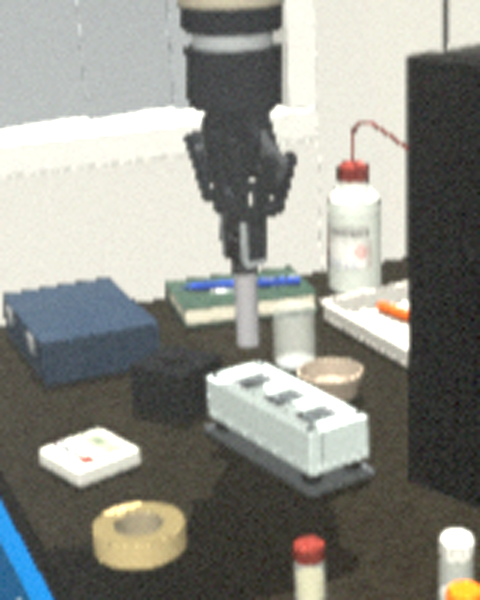

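Call:
{"fn": "servo_tool", "kwargs": {
  "steps": [-0.1, 0.1, 0, 0, 0, 0, 1, 0, 0, 1.5, 0, 0, 0, 1, 0, 0, 1, 0, 0, 0, 1, 0, 0, 0, 0, 0, 0, 1]
}}

```text
time: 8.65
tool_pos: [0.5352, 0.0802, 0.1034]
tool_rot: [-2.009, -2.413, 0.002]
wrist_force: [0.4, -0.2, -0.5]
finger_gap: 0.265
```

Call:
{"fn": "servo_tool", "kwargs": {
  "steps": [0, 0, 0.5, 0, 0, 0, 1, 0, 0, 0.5, 0, 0, 0, 1, 0, 0, 0.5, 0, 0, 0, 1, 0, 0, 0, 0, 0, 0, 1]
}}

```text
time: 9.15
tool_pos: [0.5365, 0.08, 0.0901]
tool_rot: [2.01, 2.414, 0.0]
wrist_force: [0.2, -0.1, 2.0]
finger_gap: 0.263
```

Call:
{"fn": "servo_tool", "kwargs": {
  "steps": [0, 0, 0.4, 0, 0, 0, 1, 0, 0, 0.4, 0, 0, 0, 1, 0, 0, 0.2, 0, 0, 0, 1, 0, 0, 0, 0, 0, 0, 1]
}}

```text
time: 9.65
tool_pos: [0.5359, 0.0801, 0.0794]
tool_rot: [-2.01, -2.414, 0.001]
wrist_force: [0.4, 0.4, 0.1]
finger_gap: 0.263
```

Call:
{"fn": "servo_tool", "kwargs": {
  "steps": [0, 0, 0.2, 0, 0, 0, 1, 0, 0, 0.1, 0, 0, 0, 1, 0, 0, 0, 0, 0, 0, 1]
}}

```text
time: 10.02
tool_pos: [0.5365, 0.0801, 0.0775]
tool_rot: [2.01, 2.414, 0.0]
wrist_force: [-1.2, 1.2, 4.9]
finger_gap: 0.263
```

Call:
{"fn": "servo_tool", "kwargs": {
  "steps": [0, 0, 0.15, 0, 0, 0, 1, 0, 0, 0, 0, 0, 0, 1]
}}

```text
time: 10.28
tool_pos: [0.5367, 0.0802, 0.0763]
tool_rot: [2.01, 2.414, 0.001]
wrist_force: [-1.9, 0.5, 7.9]
finger_gap: 0.265
```

Force rises about 3 N/mm at tip z≈0.032, so the third well (nearest the stand) holds a spacer. Next, the middle well.

Call:
{"fn": "servo_tool", "kwargs": {
  "steps": [0, 0, -1, 0, 0, 0, 1, 0, 0, -1.6, 0, 0, 0, 1, 0, 0, -0.8, 0, 0, 0, 1, -2, 0, 0, 0, 0, 0, 1, -2, 0, 0, 0, 0, 0, 1, -0.5, 0, 0, 0, 0, 0, 1, 0, 0, 0, 0, 0, 0, 1]
}}

```text
time: 11.15
tool_pos: [0.5443, 0.0352, 0.1092]
tool_rot: [-2.011, -2.412, 0.001]
wrist_force: [0.1, 0.4, -1.8]
finger_gap: 0.263
```

```bash
python3 - <<'E'
from h import *
plan([.5446,.0358,.102],100.8,1,1)
p=snap('wrist','w5.png')
print('wells',[proj(p,X).round(1) for X in ([.5532,-.0092,.053],[.5446,.0358,.053],[.5358,.0809,.053])])
E
```

```text
pos [0.5443 0.0352 0.1092] rotvec left [-0.001 -0.    -0.008] F [ 0.1  0.4 -1.8] t 11.15 gap 0.263
[ 0.05, 0.04, 0.72, -0.001, -0, -0.008, 1 ]
wells [array([260.8, 209.1]), array([316.9, 208.7]), array([373.1, 208. ])]
```

View pics/w5.png

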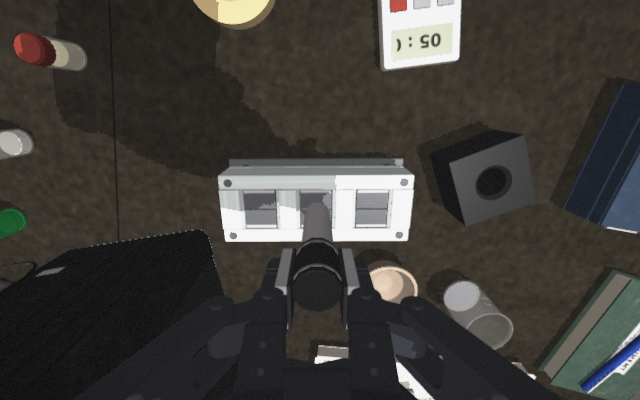

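The rod stands over the middle well (317,208), and the stand hole is clear at (492,181). Lowering.

Call:
{"fn": "servo_tool", "kwargs": {
  "steps": [0, 0, 1.1, 0, 0, 0, 1, 0, 0, 0.5, 0, 0, 0, 1, 0, 0, 0.5, 0, 0, 0, 1, 0, 0, 0.5, 0, 0, 0, 1, 0, 0, 0.3, 0, 0, 0, 1, 0, 0, 0, 0, 0, 0, 1]
}}

```text
time: 11.95
tool_pos: [0.544, 0.0359, 0.08]
tool_rot: [-2.01, -2.414, 0.001]
wrist_force: [0.1, 0.4, -0.6]
finger_gap: 0.265
```

Call:
{"fn": "servo_tool", "kwargs": {
  "steps": [0, 0, 0.2, 0, 0, 0, 1, 0, 0, 0.1, 0, 0, 0, 1, 0, 0, 0, 0, 0, 0, 1]
}}

```text
time: 12.32
tool_pos: [0.5444, 0.0359, 0.0775]
tool_rot: [-2.01, -2.414, 0.0]
wrist_force: [1.2, 0.2, -0.2]
finger_gap: 0.265
```

Call:
{"fn": "servo_tool", "kwargs": {
  "steps": [0, 0, 0.2, 0, 0, 0, 1, 0, 0, 0.2, 0, 0, 0, 1, 0, 0, 0, 0, 0, 0, 1]
}}

```text
time: 12.7
tool_pos: [0.5443, 0.0358, 0.0733]
tool_rot: [-2.01, -2.414, 0.0]
wrist_force: [-0.3, -0.1, 0.5]
finger_gap: 0.266
```

Call:
{"fn": "servo_tool", "kwargs": {
  "steps": [0, 0, 0.3, 0, 0, 0, 1, 0, 0, 0.2, 0, 0, 0, 1, 0, 0, 0, 0, 0, 0, 1]
}}

```text
time: 13.08
tool_pos: [0.5443, 0.0359, 0.0683]
tool_rot: [-2.01, -2.414, 0.0]
wrist_force: [-0.7, -0.7, -1.0]
finger_gap: 0.262
```

Call:
{"fn": "servo_tool", "kwargs": {
  "steps": [0, 0, 0.2, 0, 0, 0, 1, 0, 0, 0.15, 0, 0, 0, 1, 0, 0, 0, 0, 0, 0, 1, 0, 0, 0, 0, 0, 0, 1]
}}

```text
time: 13.58
tool_pos: [0.5449, 0.0359, 0.0659]
tool_rot: [2.009, 2.414, 0.001]
wrist_force: [-0.5, 1.2, 5.9]
finger_gap: 0.264
```

Contact of 6 N at tip z≈0.0205, 12 mm lower than in the other well, so the middle well is empty. I hold a moment, then lift and return the rod.

Call:
{"fn": "servo_tool", "kwargs": {
  "steps": [0, 0, 0, 0, 0, 0, 1, 0, 0, 0, 0, 0, 0, 1, 0, 0, -1.5, 0, 0, 0, 1, 0, 0, -2.5, 0, 0, 0, 1, 0, 0, -2, 0, 0, 0, 1, 0, 0, -1, 0, 0, 0, 1, 0, 0, 0, 0, 0, 0, 1]
}}

```text
time: 14.45
tool_pos: [0.5449, 0.0358, 0.1358]
tool_rot: [2.01, 2.413, 0.001]
wrist_force: [-0.9, 0.2, -0.7]
finger_gap: 0.261
```

```bash
python3 - <<'E'
from h import *
plan([.4988,.1739,.1355],100.8,4,1)
p=snap('wrist','w6.png')
u,v=proj(p,[.497,.174,.045]); u,v=int(u),int(v); print(u,v)
e=p['image'][v-50:v+50,u-60:u+60][:,:,::-1]; cv2.imwrite('pics/w6c.png',cv2.convertScaleAbs(cv2.resize(e,None,fx=5,fy=5,interpolation=cv2.INTER_CUBIC),alpha=2,beta=10))
E
```

```text
pos [0.5449 0.0358 0.1358] rotvec left [ 0.001  0.001 -0.006] F [-0.9  0.2 -0.7] t 14.45 gap 0.261
[ 3.61, -0.51, 0, 0, 0, -0.002, 1, 3.61, -0.5, 0, 0, 0, -0.002, 1, 3.61, -0.5, 0.01, 0, 0, -0.002, 1, 3.61, -0.49, 0.01, 0, 0, -0.002, 1 ]
476 171
```

View pics/w6c.png

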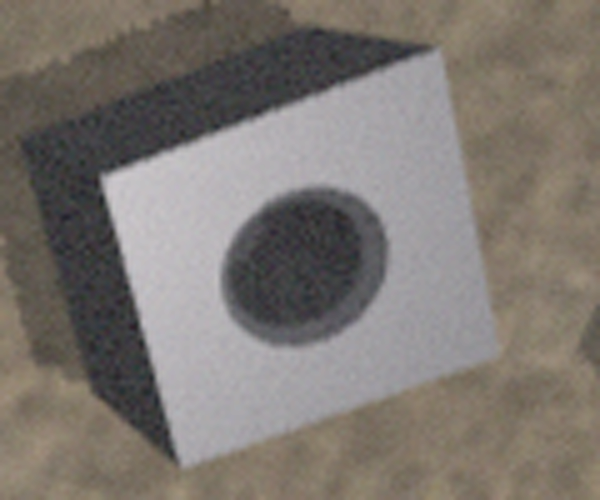

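Call:
{"fn": "servo_tool", "kwargs": {
  "steps": [3, -0.4, 0, 0, 0, 0, 1, 4, -0.5, 0, 0, 0, 0, 1, 4, -0.5, 0, 0, 0, 0, 1, 2.5, -0.35, 0, 0, 0, 0, 1, 0.95, -0.19, 0, 0, 0, 0, 1, 0, 0, 0, 0, 0, 0, 1, 0, 0, 0, 0, 0, 0, 1]
}}

```text
time: 15.38
tool_pos: [0.4994, 0.1736, 0.1348]
tool_rot: [2.011, 2.413, -0.001]
wrist_force: [-0.7, -0.7, -1.2]
finger_gap: 0.262
```

```bash
python3 - <<'E'
from h import *
plan([.4988,.1742,.1],100.8,1,1)
p=snap('wrist','w7.png')
print(proj(p,sensors.sense()['tool_pos']-[0,0,.0454]))
e=p['image'][130:330,230:410][:,:,::-1]; cv2.imwrite('pics/w7c.png',cv2.convertScaleAbs(cv2.resize(e,None,fx=3,fy=3,interpolation=cv2.INTER_CUBIC),alpha=2,beta=10))
E
```

```text
pos [0.4994 0.1736 0.1348] rotvec left [-0.     0.    -0.007] F [-0.7 -0.7 -1.2] t 15.38 gap 0.262
[ 0.07, -0.05, 3.48, -0, 0, -0.007, 1 ]
[316.1891717  213.05504383]
```

View pics/w7c.png

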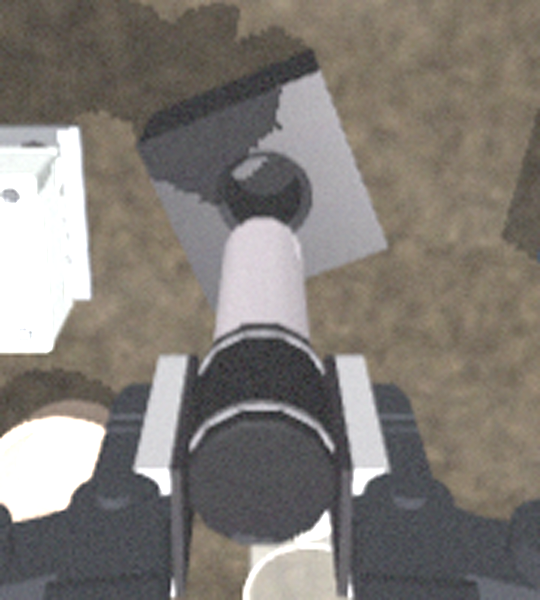

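Call:
{"fn": "servo_tool", "kwargs": {
  "steps": [0, 0, 2.5, 0, 0, 0, 1, 0, 0, 1.3, 0, 0, 0, 1, 0, 0, 1, 0, 0, 0, 1, 0, 0, 1, 0, 0, 0, 1, 0, 0, 0, 0, 0, 0, 1]
}}

```text
time: 16.05
tool_pos: [0.4988, 0.1744, 0.0764]
tool_rot: [-2.01, -2.414, 0.001]
wrist_force: [-0.8, -0.1, -0.3]
finger_gap: 0.267
```

Call:
{"fn": "servo_tool", "kwargs": {
  "steps": [0, 0, 1.2, 0, 0, 0, 1, 0, 0, 0.8, 0, 0, 0, 1, 0, 0, 0.4, 0, 0, 0, 1, 0, 0, 0, 0, 0, 0, 1]
}}

```text
time: 16.55
tool_pos: [0.499, 0.1744, 0.0527]
tool_rot: [-2.01, -2.414, 0.001]
wrist_force: [-0.5, 0.2, -0.9]
finger_gap: 0.261
```

Call:
{"fn": "servo_tool", "kwargs": {
  "steps": [0, 0, 0.2, 0, 0, 0, 1, 0, 0, 0, 0, 0, 0, 1, 0, 0, 0, 0, 0, 0, 0, 0, 0, 0, 0, 0, 0, 0, 0, 0, 0, 0, 0, 0, 0, 0, 0, 0, 0, 0, 0, 0, 0, 0, 0, 0, 0, 0, 0, 0, 0, -2, 0, 0, 0, 0]
}}

```text
time: 17.55
tool_pos: [0.4979, 0.1743, 0.0704]
tool_rot: [-2.009, -2.413, 0.003]
wrist_force: [-0.3, -0.2, -0.4]
finger_gap: 1.003
```

Call:
{"fn": "servo_tool", "kwargs": {
  "steps": [0, 0, -4, 0, 0, 0, 0, 0, 0, -5, 0, 0, 0, 0, 0, 0, -3, 0, 0, 0, 0, 0, 0, 0, 0, 0, 0, 0]
}}

```text
time: 18.05
tool_pos: [0.501, 0.1746, 0.1954]
tool_rot: [2.007, 2.411, 0.007]
wrist_force: [-0.5, -0.4, -1.1]
finger_gap: 1.001
```

```bash
python3 - <<'E'
from h import *
p=snap('wrist','w8.png')
t=snap('top','t8.png')
hs=cv2.cvtColor(t['image'],cv2.COLOR_RGB2HSV)
sub=hs[190:212,385:408]; ys,xs=np.nonzero(sub[...,2]>190); w=ray(t,xs.mean()+385,ys.mean()+190,.056); print(w)
plan([.545,-.242,.19],100.8,12,0.5)
E
```

```text
[ 0.54520751 -0.24132531  0.056     ]
pos [0.4994 0.1745 0.1917] rotvec left [ 0.001  0.    -0.006] F [ 0.4  0.1 -0.1] t 18.15 gap 1.0
[ -3.48, -0.26, 0.01, 0, 0, -0.001, 0.5, -3.48, -0.26, 0.01, 0, 0, -0.001, 0.5, -3.48, -0.26, 0.01, 0, 0, -0.001, 0.5, -3.48, -0.26, 0.01, 0, 0, -0.001, 0.5, -3.48, -0.26, 0.01, 0, 0, -0.001, 0.5, -3.48, -0.26, 0.01, 0, 0, -0.001, 0.5, -3.48, -0.27, 0.01, 0, 0, -0.001, 0.5, -3.48, -0.27, 0.01, 0, 0, -0.001, 0.5, -3.48, -0.27, 0.01, 0, 0, -0.001, 0.5, -3.48, -0.27, 0.01, 0, 0, -0.001, 0.5, -3.48, -0.27, 0.01, 0, 0, -0.001, 0.5, -3.48, -0.28, 0.01, 0, 0, -0.001, 0.5 ]
```

View pics/w8.png

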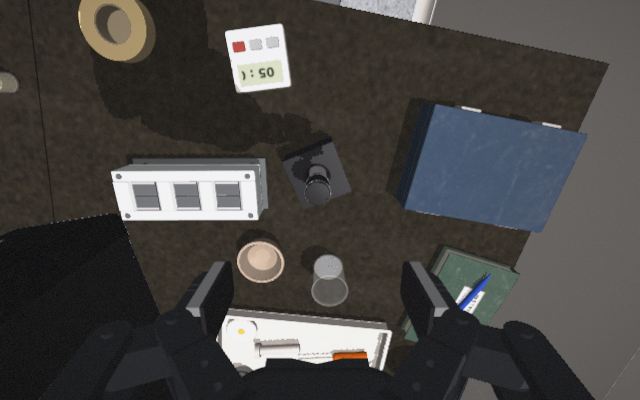

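Call:
{"fn": "servo_tool", "kwargs": {
  "steps": [-3, -1, 0, 0, 0, 0, 0.5, -4.3, -1.5, 0, 0, 0, 0, 0.5, -4.3, -1.5, 0, 0, 0, 0, 0.5, -4.3, -1.5, 0, 0, 0, 0, 0.5, -4.3, -1.5, 0, 0, 0, 0, 0.5, -4.05, -1.6, 0, 0, 0, 0, 0.5]
}}

```text
time: 18.9
tool_pos: [0.4575, -0.0807, 0.1899]
tool_rot: [-2.009, -2.413, 0.001]
wrist_force: [-0.2, 0.4, 1.2]
finger_gap: 0.497
```

Call:
{"fn": "servo_tool", "kwargs": {
  "steps": [-4.3, 1.2, 0, 0, 0, 0, 0.5, -4.3, 1.4, 0, 0, 0, 0, 0.5, -4.3, 1.4, 0, 0, 0, 0, 0.5, -3, 1, 0, 0, 0, 0, 0.5, -1.5, 0.3, 0, 0, 0, 0, 0.5, 0, 0, 0, 0, 0, 0, 0.5, 0, 0, 0, 0, 0, 0, 0.5]
}}

```text
time: 19.77
tool_pos: [0.5418, -0.24, 0.1911]
tool_rot: [-2.009, -2.415, -0.0]
wrist_force: [0.7, 0.1, -0.3]
finger_gap: 0.497
```

```bash
python3 - <<'E'
from h import *
plan([.545,-.242,.12],100.8,2,0.5)
p=snap('wrist','w9.png')
print([proj(p,X).round(1) for X in ([.5452,-.2413,.056],[.5452,-.2413,0],[.4631,-.187,.046])])
for d in vision.search_frame(p,'tall_vial')[:4]: print(round(d['p'],2),wc(p,d['centre']).round(4),proj(p,wc(p,d['centre'])).round())
E
```

```text
pos [ 0.5418 -0.24    0.1911] rotvec left [-0.    -0.    -0.006] F [ 0.7  0.1 -0.3] t 19.77 gap 0.497
[ -0.13, 0.14, 3.56, -0, -0, -0.003, 0.5, -0.13, 0.14, 3.56, -0, -0, -0.003, 0.5 ]
[array([314.5, 185.4]), array([314.7, 173.1]), array([380.9, 116.2])]
0.85 [ 0.5396 -0.246   0.0542] [311. 179.]
0.81 [ 0.5136 -0.2989  0.0544] [265. 146.]
0.81 [ 0.6161 -0.2595  0.0499] [288. 239.]
```

View pics/w9.png

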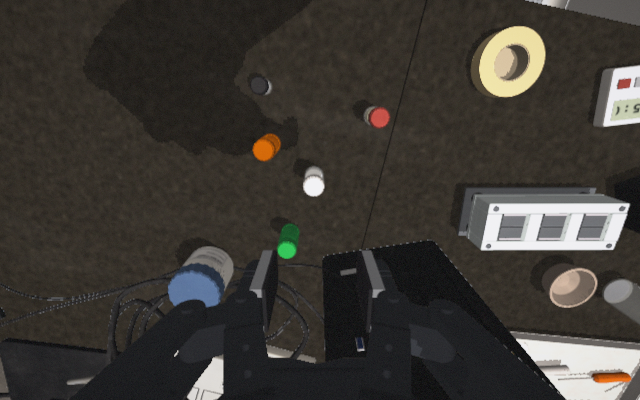

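The white cap is at (314,186), as predicted, with orange at (266,147), green at (288,245), red at (378,117) and black at (262,86). Descending over the white one.

Call:
{"fn": "servo_tool", "kwargs": {
  "steps": [-0.19, 0.31, 3, 0, 0, 0, 0.5, 0, 0, 4, 0, 0, 0, 0.5, 0, 0, 4, 0, 0, 0, 0.5, 0, 0, 2, 0, 0, 0, 0.5, 0, 0, 0, 0, 0, 0, 0.5, 0, 0, 0, 0, 0, 0, 0.5]
}}

```text
time: 20.62
tool_pos: [0.5465, -0.243, 0.0631]
tool_rot: [2.008, 2.413, 0.0]
wrist_force: [-0.2, 0.6, 0.4]
finger_gap: 0.502
```

```bash
python3 - <<'E'
from h import *
plan([.5452,-.2413,.004],100.8,2,0.5)
p=snap('wrist','w10.png')
print([proj(p,X).round(1) for X in ([.5452,-.2413,.056],[.5452,-.2413,0],[.4631,-.187,.046])])
E
```

```text
pos [ 0.5465 -0.243   0.0631] rotvec left [ 0.002  0.002 -0.006] F [-0.2  0.6  0.4] t 20.62 gap 0.502
[ 0.1, -0.05, 2.95, 0.001, 0.001, -0.003, 0.5, 0.1, -0.05, 2.95, 0.001, 0.001, -0.003, 0.5 ]
[array([319.1, 232.6]), array([318.6, 204.1]), array([430.9, 120.2])]
```

View pics/w10.png

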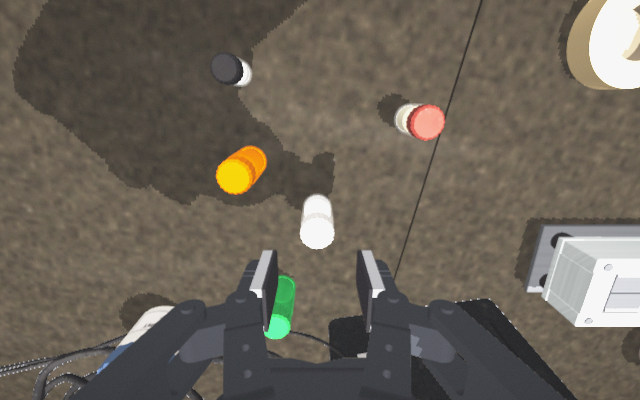

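Call:
{"fn": "servo_tool", "kwargs": {
  "steps": [0.1, -0.1, 2, 0, 0, 0, 0.5, 0, 0, 2, 0, 0, 0, 0.5, 0, 0, 1.2, 0, 0, 0, 0.5, 0, 0, 0.7, 0, 0, 0, 0.5, 0, 0, 0, 0, 0, 0, 0.5]
}}

```text
time: 21.3
tool_pos: [0.5442, -0.2415, 0.0015]
tool_rot: [-2.01, -2.414, 0.0]
wrist_force: [0.2, 0.4, 1.0]
finger_gap: 0.504
```

```bash
python3 - <<'E'
from h import *
plan([.5452,-.2413,.004],100.8,1,0.5)
p=snap('wrist','w11.png')
s=snap('scene','s11.png')
e=s['image'][150:310,270:450][:,:,::-1]; cv2.imwrite('pics/s11c.png',cv2.resize(e,None,fx=3.5,fy=3.5,interpolation=cv2.INTER_CUBIC))
E
```

```text
pos [ 0.5442 -0.2415  0.0015] rotvec left [-0.001 -0.001 -0.006] F [0.2 0.4 1. ] t 21.3 gap 0.504
[ -0, 0.11, -0.25, -0.001, -0.001, -0.006, 0.5 ]
```

View pics/w11.png

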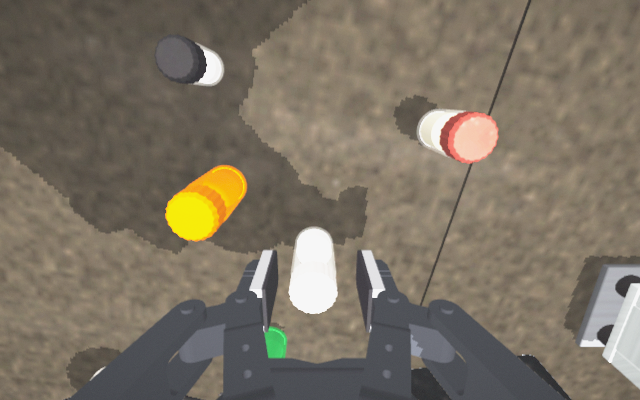

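View pics/s11c.png

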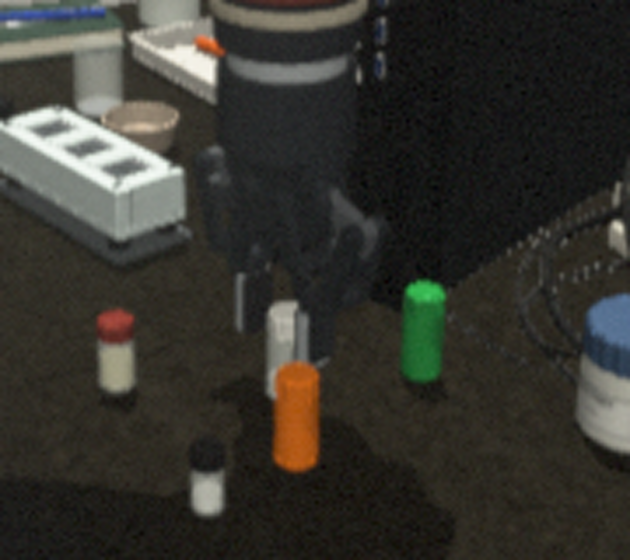

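Call:
{"fn": "servo_tool", "kwargs": {
  "steps": [0, 0.1, -0.25, 0, 0, 0, 0.5, 0, 0, 0, 0, 0, 0, 1, 0, 0, 0, 0, 0, 0, 1, 0, 0, 0, 0, 0, 0, 1, 0, 0, 0, 0, 0, 0, 1, 0, 0, 0, 0, 0, 0, 1],
  "newtons": 40
}}

```text
time: 22.15
tool_pos: [0.546, -0.242, 0.0054]
tool_rot: [2.009, 2.413, 0.0]
wrist_force: [-0.2, -0.7, 5.3]
finger_gap: 0.257
```

Call:
{"fn": "servo_tool", "kwargs": {
  "steps": [0, 0, -1, 0, 0, 0, 1, 0, 0, -2, 0, 0, 0, 1, 0, 0, -4, 0, 0, 0, 1, 0, 0, -3, 0, 0, 0, 1, 0, 0, 0, 0, 0, 0, 1]
}}

```text
time: 22.78
tool_pos: [0.5472, -0.2427, 0.1089]
tool_rot: [2.006, 2.41, 0.0]
wrist_force: [0.4, 0.5, -0.8]
finger_gap: 0.264
```

```bash
python3 - <<'E'
from h import *
plan([.5452,-.2413,.004],100.8,1,1)
p=snap('wrist','w12.png')
s=snap('scene','s12.png')
e=s['image'][120:310,270:450][:,:,::-1]; cv2.imwrite('pics/s12c.png',cv2.resize(e,None,fx=3,fy=3,interpolation=cv2.INTER_CUBIC))
E
```

```text
pos [ 0.5472 -0.2427  0.1089] rotvec left [ 0.004  0.004 -0.006] F [ 0.4  0.5 -0.8] t 22.77 gap 0.264
[ 0.22, -0.21, 10.49, 0.004, 0.004, -0.006, 1 ]
```

View pics/w12.png

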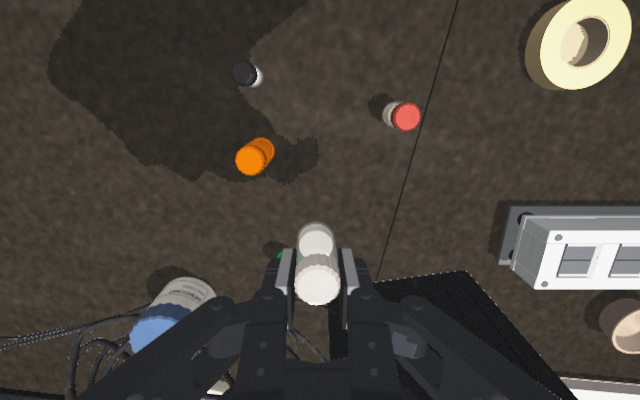

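View pics/s12c.png

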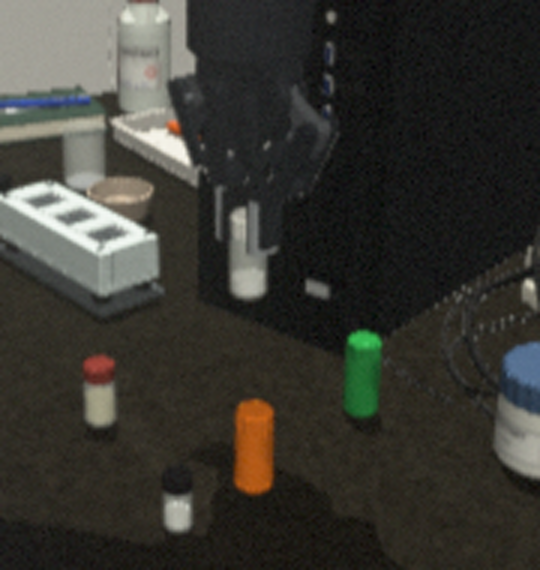

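Call:
{"fn": "servo_tool", "kwargs": {
  "steps": [2.5, -0.9, -1, 0, 0, 0, 1, 4.2, -1.45, 0, 0, 0, 0, 1, 4.2, -1.45, 0, 0, 0, 0, 1, 3.5, -1.2, 0, 0, 0, 0, 1, 2.2, -0.7, 0, 0, 0, 0, 1, 1, 0.6, 0, 0, 0, 0, 1, 2.2, 2, 0, 0, 0, 0, 1, 2.5, 2.8, 0, 0, 0, 0, 1]
}}

```text
time: 23.88
tool_pos: [0.5028, -0.0224, 0.1141]
tool_rot: [-2.012, -2.413, 0.0]
wrist_force: [-0.3, -0.4, -0.7]
finger_gap: 0.26
```

Call:
{"fn": "servo_tool", "kwargs": {
  "steps": [2.2, 2.4, 0, 0, 0, 0, 1, 1.8, 1.8, 0, 0, 0, 0, 1, 1, 1, 0, 0, 0, 0, 1, 0, 0, 0, 0, 0, 0, 1, 0, 0, 0, 0, 0, 0, 1]
}}

```text
time: 24.5
tool_pos: [0.5439, 0.0352, 0.1144]
tool_rot: [-2.011, -2.414, 0.001]
wrist_force: [0.4, -0.5, -0.8]
finger_gap: 0.261
```

```bash
python3 - <<'E'
from h import *
plan([.5452,.0359,.064],100.8,1,1)
E
```

```text
pos [0.5439 0.0352 0.1144] rotvec left [-0.001  0.    -0.007] F [ 0.4 -0.5 -0.8] t 24.5 gap 0.261
[ 0.04, 0.14, 5.04, -0.001, 0, -0.007, 1 ]
```

Call:
{"fn": "servo_tool", "kwargs": {
  "steps": [0.04, 0.12, 1.5, 0, 0, 0, 1, 0, 0, 2, 0, 0, 0, 1, 0, 0, 0.8, 0, 0, 0, 1, 0, 0, 0, 0, 0, 0, 1, 0, 0, 0, 0, 0, 0, 1]
}}

```text
time: 25.12
tool_pos: [0.5455, 0.0364, 0.072]
tool_rot: [2.01, 2.414, 0.0]
wrist_force: [0.2, 0.1, 0.3]
finger_gap: 0.261
```

```bash
python3 - <<'E'
from h import *
plan([.5452,.0359,.064],100.8,1,1)
tp=sensors.sense()['tool_pos']
p=snap('wrist','w13.png')
print('wells',[proj(p,X).round(1) for X in ([.5532,-.0092,.053],[.5446,.0358,.053],[.5358,.0809,.053])],'bottom',proj(p,tp-[0,0,.005]).round(1),'top',proj(p,tp+[0,0,.051]).round(1))
e=p['image'][160:320,200:440][:,:,::-1]; cv2.imwrite('pics/w13c.png',cv2.convertScaleAbs(cv2.resize(e,None,fx=3.3,fy=3.3,interpolation=cv2.INTER_CUBIC),alpha=.9))
s=snap('scene','s13.png')
e=s['image'][80:250,200:380][:,:,::-1]; cv2.imwrite('pics/s13c.png',cv2.resize(e,None,fx=3.4,fy=3.4,interpolation=cv2.INTER_CUBIC))
print(proj(s,tp-[0,0,.005]))
E
```

```text
pos [0.5455 0.0364 0.072 ] rotvec left [ 0.001  0.    -0.006] F [0.2 0.1 0.3] t 25.12 gap 0.261
[ -0.05, -0.04, 0.8, 0.001, 0, -0.006, 1 ]
wells [array([249.9, 225.7]), array([315.6, 225.3]), array([381.5, 224.6])] bottom [316.2 235.3] top [316.1 286.4]
[294.10605753 185.92819809]
```

View pics/w13c.png

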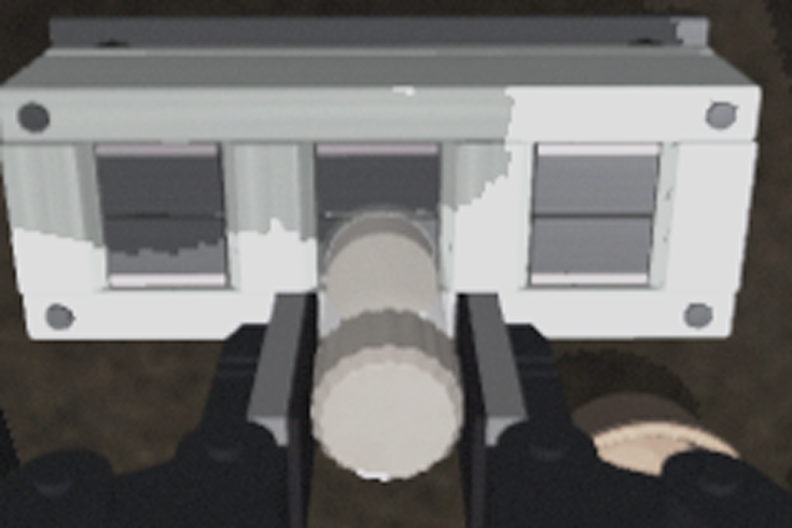

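View pics/s13c.png

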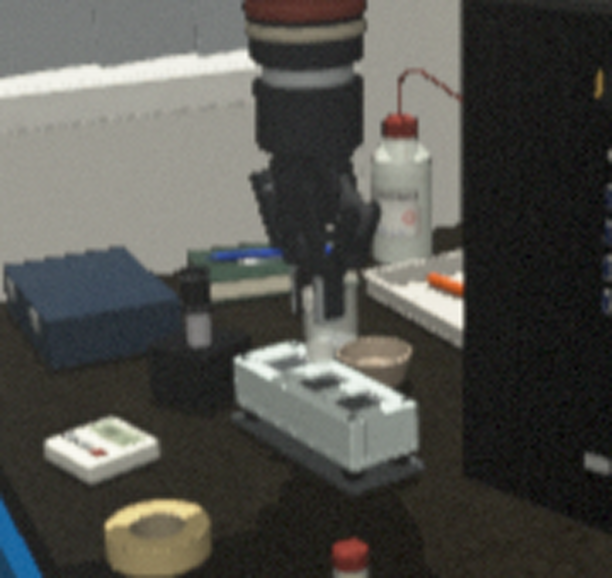

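Call:
{"fn": "servo_tool", "kwargs": {
  "steps": [-0.05, -0.06, 0.8, 0, 0, 0, 1, 0, 0, 0.5, 0, 0, 0, 1, 0, 0, 0.3, 0, 0, 0, 1, 0, 0, 0, 0, 0, 0, 1]
}}

```text
time: 25.72
tool_pos: [0.5447, 0.0359, 0.0556]
tool_rot: [-2.01, -2.414, 0.0]
wrist_force: [-1.1, 0.4, 1.4]
finger_gap: 0.258
```

Call:
{"fn": "servo_tool", "kwargs": {
  "steps": [0, 0, 0.3, 0, 0, 0, 1, 0, 0, 0.2, 0, 0, 0, 1, 0, 0, 0, 0, 0, 0, 1]
}}

```text
time: 26.1
tool_pos: [0.5453, 0.0358, 0.0513]
tool_rot: [2.009, 2.413, 0.001]
wrist_force: [-1.0, 1.4, 6.3]
finger_gap: 0.267
```

Call:
{"fn": "servo_tool", "kwargs": {
  "steps": [0, 0, 0.3, 0, 0, 0, 1, 0, 0, 0.2, 0, 0, 0, 1, 0, 0, 0, 0, 0, 0, 1]
}}

```text
time: 26.48
tool_pos: [0.5451, 0.0357, 0.0459]
tool_rot: [2.01, 2.414, 0.0]
wrist_force: [-0.6, -0.5, 3.0]
finger_gap: 0.263
```

Call:
{"fn": "servo_tool", "kwargs": {
  "steps": [0, 0, 0.3, 0, 0, 0, 1, 0, 0, 0.2, 0, 0, 0, 1, 0, 0, 0, 0, 0, 0, 1]
}}

```text
time: 26.85
tool_pos: [0.5444, 0.036, 0.04]
tool_rot: [-2.01, -2.414, 0.001]
wrist_force: [-0.3, 0.2, 0.1]
finger_gap: 0.262
```

Call:
{"fn": "servo_tool", "kwargs": {
  "steps": [0, 0, 0.3, 0, 0, 0, 1, 0, 0, 0.3, 0, 0, 0, 1, 0, 0, 0.2, 0, 0, 0, 1, 0, 0, 0, 0, 0, 0, 1]
}}

```text
time: 27.35
tool_pos: [0.5446, 0.0359, 0.0323]
tool_rot: [-2.01, -2.414, 0.0]
wrist_force: [-0.1, 0.4, 0.3]
finger_gap: 0.264
```

Call:
{"fn": "servo_tool", "kwargs": {
  "steps": [0, 0, 0.2, 0, 0, 0, 1, 0, 0, 0.15, 0, 0, 0, 1, 0, 0, 0, 0, 0, 0, 1]
}}

```text
time: 27.72
tool_pos: [0.5447, 0.0359, 0.0289]
tool_rot: [-2.01, -2.414, 0.0]
wrist_force: [0.2, -0.4, 0.6]
finger_gap: 0.259
```

Call:
{"fn": "servo_tool", "kwargs": {
  "steps": [0, 0, 0.15, 0, 0, 0, 1, 0, 0, 0.1, 0, 0, 0, 1, 0, 0, 0, 0, 0, 0, 1]
}}

```text
time: 28.1
tool_pos: [0.5448, 0.0359, 0.0267]
tool_rot: [2.01, 2.414, 0.0]
wrist_force: [-0.2, 0.3, 2.9]
finger_gap: 0.258
```

Call:
{"fn": "servo_tool", "kwargs": {
  "steps": [0, 0, 0.15, 0, 0, 0, 1, 0, 0, 0, 0, 0, 0, 1, 0, 0, 0, 0, 0, 0, 1]
}}

```text
time: 28.48
tool_pos: [0.5451, 0.0359, 0.0258]
tool_rot: [2.01, 2.414, 0.001]
wrist_force: [-2.1, 0.9, 7.0]
finger_gap: 0.261
```

```bash
python3 - <<'E'
from h import *
plan([.5452,.0359,.064],100.8,1,1)
p=snap('wrist','w14.png')
e=p['image'][180:340,200:440][:,:,::-1]; cv2.imwrite('pics/w14c.png',cv2.resize(e,None,fx=3.3,fy=3.3,interpolation=cv2.INTER_CUBIC))
s=snap('scene','s14.png')
e=s['image'][110:240,230:370][:,:,::-1]; cv2.imwrite('pics/s14c.png',cv2.resize(e,None,fx=4.2,fy=4.2,interpolation=cv2.INTER_CUBIC))
E
```

```text
pos [0.5451 0.0359 0.0258] rotvec left [ 0.001  0.    -0.006] F [-2.1  0.9  7. ] t 28.48 gap 0.261
[ 0, 0.01, -3.82, 0.001, 0, -0.006, 1 ]
```

View pics/w14c.png

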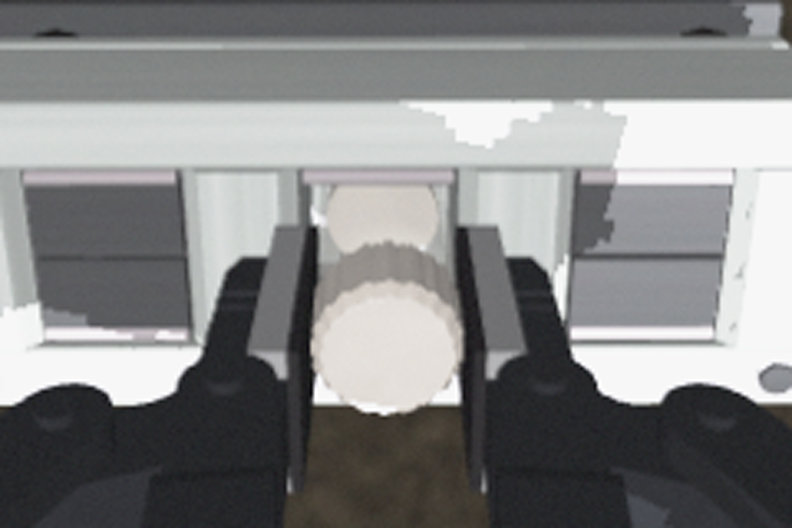

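View pics/s14c.png

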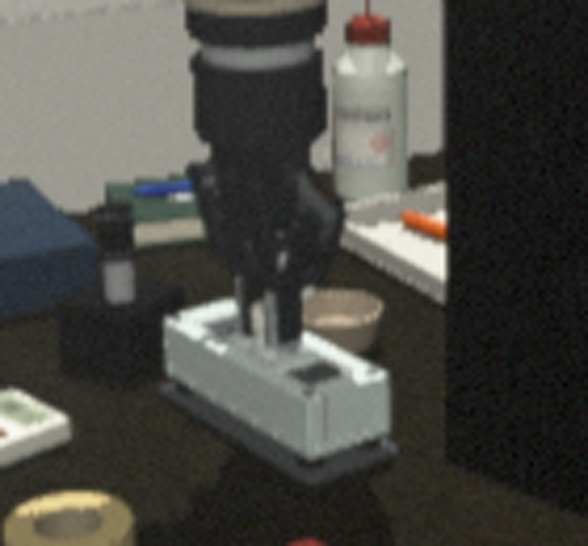

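Contact at the expected home height with 7 N, and the vial is upright. Releasing and checking.

Call:
{"fn": "servo_tool", "kwargs": {
  "steps": [0, 0, -0.1, 0, 0, 0, 0.6, 0, 0, 0, 0, 0, 0, 0.5, 0, 0, 0, 0, 0, 0, 0.5, 0, 0, 0, 0, 0, 0, 0.5, 0, 0, -2, 0, 0, 0, 0.5, 0, 0, -4, 0, 0, 0, 0.5, 0, 0, -4, 0, 0, 0, 0.5, 0, 0, 0, 0, 0, 0, 0.5]
}}

```text
time: 29.58
tool_pos: [0.5473, 0.0355, 0.1313]
tool_rot: [2.006, 2.41, 0.006]
wrist_force: [0.9, 1.3, -0.1]
finger_gap: 0.502
```

```bash
python3 - <<'E'
from h import *
plan([.5452,.0359,.125],100.8,1,1)
p=snap('wrist','w15.png')
for z in (.078,.081,.090): print(z,proj(p,[.5446,.0358,z]).round(1))
e=p['image'][140:290,200:440][:,:,::-1]; cv2.imwrite('pics/w15c.png',cv2.resize(e,None,fx=3.3,fy=3.3,interpolation=cv2.INTER_CUBIC))
s=snap('scene','s15.png')
print([proj(s,[.5446,.0358,z]).round(1) for z in (.053,.078,.09)])
e=s['image'][110:240,230:370][:,:,::-1]; cv2.imwrite('pics/s15c.png',cv2.resize(e,None,fx=4.2,fy=4.2,interpolation=cv2.INTER_CUBIC))
E
```

```text
pos [0.5473 0.0355 0.1313] rotvec left [ 0.007  0.003 -0.006] F [ 0.9  1.3 -0.1] t 29.57 gap 0.502
[ 0.08, -0.2, 0.63, 0.007, 0.003, -0.006, 1 ]
0.078 [317.4 205.9]
0.081 [317.4 207.3]
0.09 [317.4 211.4]
[array([294.1, 191.2]), array([293.7, 182. ]), array([293.5, 177.5])]
```

View pics/w15c.png

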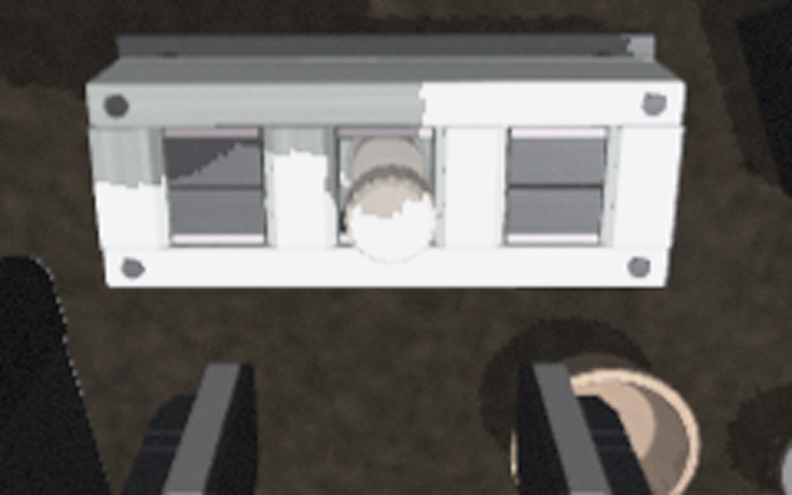

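View pics/s15c.png

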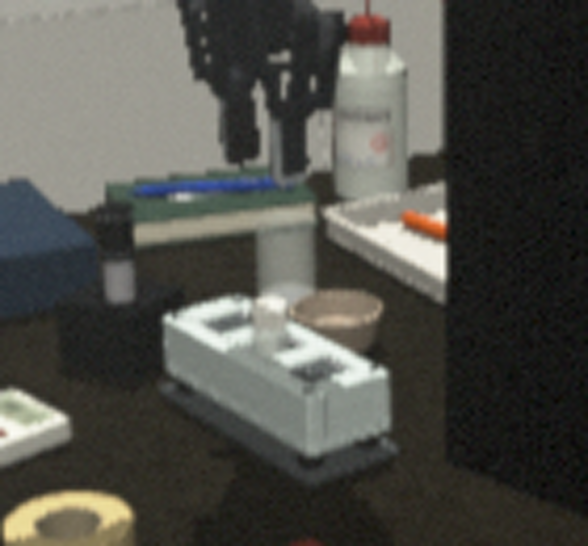

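The vial stands upright in the middle well, with its cap top at (294,182) in the scene view, exactly where z=0.078 projects. I'll add one gentle press with shut fingers to make sure it is fully home.

Call:
{"fn": "servo_tool", "kwargs": {
  "steps": [0, -0.2, 0, 0, 0, 0, 1, 0, 0, 2, 0, 0, 0, 1, 0, 0, 2, 0, 0, 0, 1, 0, 0, 1.5, 0, 0, 0, 1, 0, 0, 1, 0, 0, 0, 1, 0, 0, 0, 0, 0, 0, 1, 0, 0, 0, 0, 0, 0, 1]
}}

```text
time: 30.55
tool_pos: [0.5432, 0.0355, 0.0617]
tool_rot: [2.01, 2.414, 0.001]
wrist_force: [0.5, -0.6, -0.1]
finger_gap: -0.004
```

Call:
{"fn": "servo_tool", "kwargs": {
  "steps": [0, 0, 0.4, 0, 0, 0, 1, 0, 0, 0.2, 0, 0, 0, 1, 0, 0, 0, 0, 0, 0, 1]
}}

```text
time: 30.92
tool_pos: [0.5427, 0.0355, 0.0549]
tool_rot: [-2.01, -2.414, 0.0]
wrist_force: [-0.3, -0.6, 0.8]
finger_gap: 0.002
```

Call:
{"fn": "servo_tool", "kwargs": {
  "steps": [0, 0.15, 0.2, 0, 0, 0, 1, 0, 0, 0.2, 0, 0, 0, 1, 0, 0, 0, 0, 0, 0, 1]
}}

```text
time: 31.3
tool_pos: [0.5441, 0.0358, 0.0508]
tool_rot: [-2.01, -2.414, 0.0]
wrist_force: [-0.8, 0.9, 0.4]
finger_gap: 0.005
```

Call:
{"fn": "servo_tool", "kwargs": {
  "steps": [0, 0, 0.2, 0, 0, 0, 1, 0, 0, 0, 0, 0, 0, 1]
}}

```text
time: 31.55
tool_pos: [0.5445, 0.0357, 0.0493]
tool_rot: [2.01, 2.414, 0.0]
wrist_force: [0.2, -0.4, 2.2]
finger_gap: 0.001
```

Call:
{"fn": "servo_tool", "kwargs": {
  "steps": [0, 0, 0.2, 0, 0, 0, 1, 0, 0, 0, 0, 0, 0, 1]
}}

```text
time: 31.8
tool_pos: [0.5452, 0.0354, 0.0484]
tool_rot: [2.009, 2.413, 0.001]
wrist_force: [-1.7, -0.2, 10.1]
finger_gap: 0.002
```

Call:
{"fn": "servo_tool", "kwargs": {
  "steps": [0, 0, 0, 0, 0, 0, 1, 0, 0, 0, 0, 0, 0, 1, 0, 0, -1, 0, 0, 0, 1, 0, 0, -4, 0, 0, 0, 1, 0, 0, -5, 0, 0, 0, 1, 0, -4, -2, 0, 0, 0, 1, 0, -4, 0, 0, 0, 0, 1, 0, 0, 0, 0, 0, 0, 1]
}}

```text
time: 32.8
tool_pos: [0.4641, 0.0213, 0.1677]
tool_rot: [2.01, 2.413, 0.0]
wrist_force: [0.7, -0.5, 0.6]
finger_gap: 0.002
```

```bash
python3 - <<'E'
from h import *
plan([.46,.02,.17],100.8,1,1)
p=snap('wrist','w16.png')
print([proj(p,X).round(1) for X in ([.5446,.0358,.078],[.5446,.0358,.053],[.4988,.174,.105])])
e=p['image'][100:300,150:440][:,:,::-1]; cv2.imwrite('pics/w16c.png',cv2.resize(e,None,fx=2.7,fy=2.7,interpolation=cv2.INTER_CUBIC))
t=snap('top','t16.png'); e=t['image'][140:290,170:460][:,:,::-1]; cv2.imwrite('pics/t16c.png',cv2.resize(e,None,fx=2.7,fy=2.7,interpolation=cv2.INTER_CUBIC))
print([proj(t,X).round(1) for X in ([.5446,.0358,.078],)])
E
```

```text
pos [0.4641 0.0213 0.1677] rotvec left [ 0.     0.    -0.007] F [ 0.7 -0.5  0.6] t 32.8 gap 0.002
[ -0.05, -0.43, -0.23, 0, 0, -0.007, 1 ]
[array([316. , 272.3]), array([316.1, 259.7]), array([475.1, 269.4])]
[array([262.5, 195.5])]
```

View pics/w16c.png

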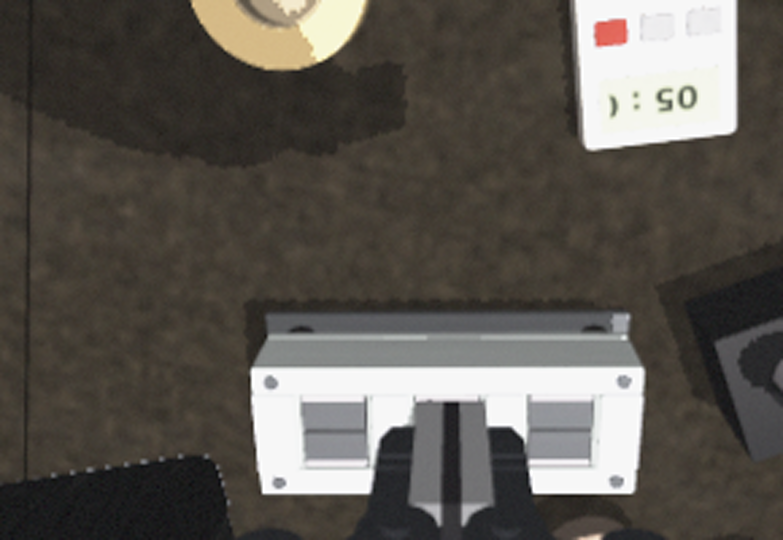

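View pics/t16c.png

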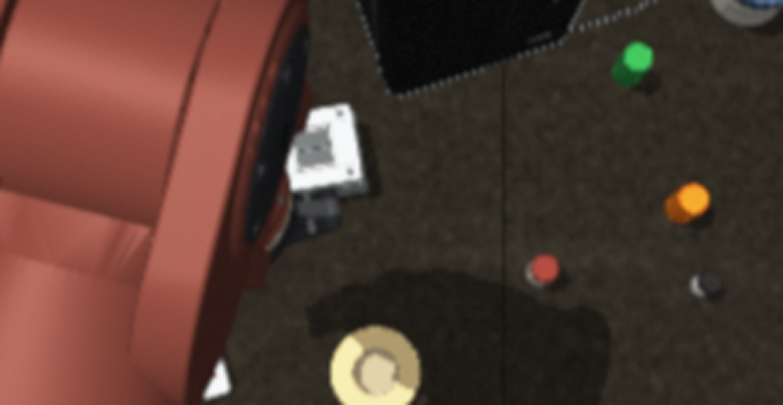

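Call:
{"fn": "servo_tool", "kwargs": {
  "steps": [-4, 0, -1, 0, 0, 0, 1, -5, 0, 0, 0, 0, 0, 1, -5, 0, 0, 0, 0, 0, 1, -5, 0, 0, 0, 0, 0, 1, -4, 0, 0, 0, 0, 0, 1, -2, 0, 0, 0, 0, 0, 1, 0, 0, 0, 0, 0, 0, 1, 0, 0, 0, 0, 0, 0, 1]
}}

```text
time: 33.9
tool_pos: [0.511, -0.2235, 0.177]
tool_rot: [-2.009, -2.415, -0.0]
wrist_force: [0.5, -1.1, -0.1]
finger_gap: -0.002
```

```bash
python3 - <<'E'
from h import *
print(sensors.sense()['tool_pos'],sensors.sense()['time'])
t=snap('top','t17.png'); e=t['image'][150:260,170:320][:,:,::-1]; cv2.imwrite('pics/t17c.png',cv2.resize(e,None,fx=5,fy=5,interpolation=cv2.INTER_CUBIC))
print([proj(t,X).round(1) for X in ([.5446,.0358,.078],[.4988,.174,.105])])
s=snap('scene','s17.png'); e=s['image'][120:240,220:370][:,:,::-1]; cv2.imwrite('pics/s17c.png',cv2.resize(e,None,fx=5,fy=5,interpolation=cv2.INTER_CUBIC))
print([proj(s,X).round(1) for X in ([.5446,.0358,.078],[.4988,.174,.105])])
E
```

```text
[ 0.51102186 -0.22346212  0.17701841] 33.9
[array([262.5, 195.5]), array([189.2, 215.3])]
[array([293.7, 182. ]), array([256.9, 159. ])]
```

View pics/t17c.png

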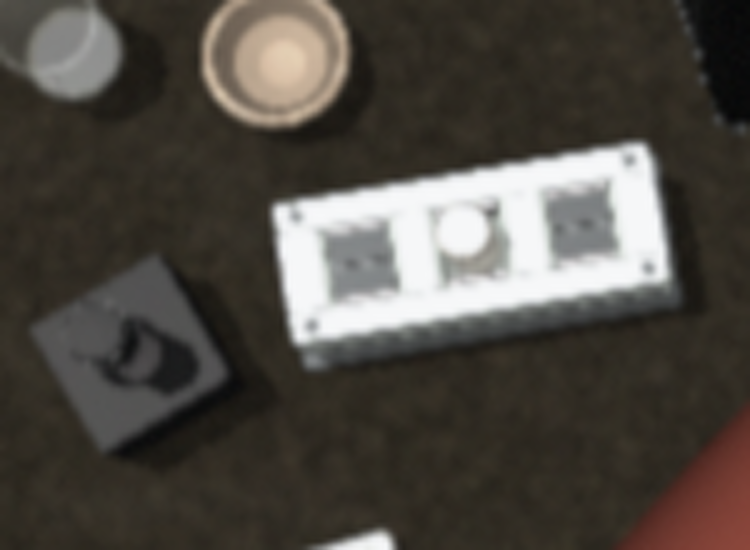

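View pics/s17c.png

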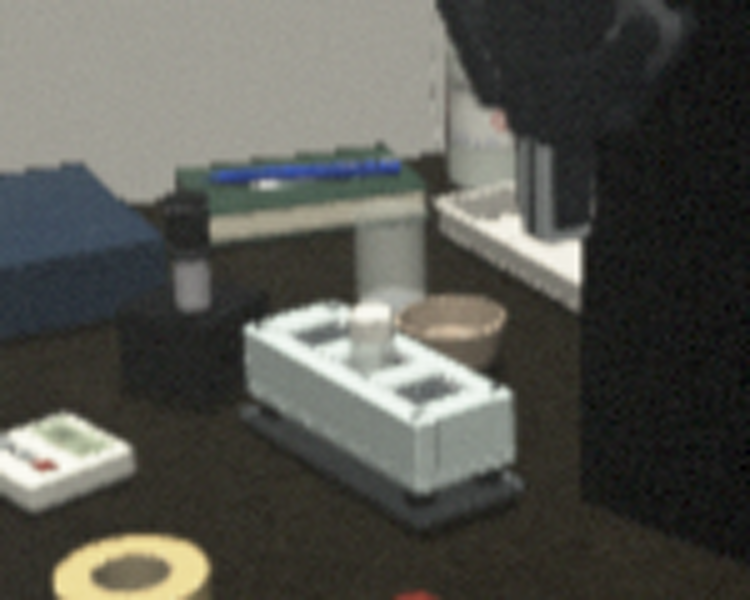

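The cap is at (263,196) in the top view (predicted 262.5,195.5). In the scene view the vial is upright and the rod stands in its stand.

```bash
python3 -c "
from plant import arm; print(arm.sign_off())"
```

```text
the job is handed in; nothing more can be done
None
```

The tall vial is seated in the middle well, the rod is back in its stand, and the job is handed in at about 34 s. No verdict was reported.

- **Finding the empty well:** In the well nearest the stand, the rod stopped about 12 mm high, with force building at 3–8 N, so that one holds a spacer. In the middle well it reached the floor and rested there at about 6 N for more than 0.2 s. I did not probe the third well, since only one could be empty.
- **Seating the vial:** I lowered the white-capped vial through the doors at about 6 N and it reached the floor at the expected height. After releasing it, I pressed once with shut fingers at about 10 N. It stayed firm, so I took it as fully home.
- **Last checks:** The cap sits within about 1 pixel (about 2 mm) of where a fully home vial should appear in the top view. It looks upright in the scene view. The rod stands in its stand, and the short (red) and small (black) vials were still standing. Nothing touches the robot.

**Mismatch in tool height:** The cameras showed the fingertips about 34 mm higher than the reported tool position and the description imply. My first grasp of the rod therefore closed just above it, touching nothing. I corrected all later heights by that offset.

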